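Find the gauge bush that passes the fixture pin

ROBOT

A 6-joint arm with a two-finger parallel gripper is mounted at the origin on a cart in front of the work surface, level with it; the furniture and walls round the work are solid. World frame = base frame: x ahead of the robot, y to its left, z up, the work surface at z = 0. Lengths are in m, angles in rad, forces in N, time in s.
With the tool pointing down it reaches from about 0.35 to 0.775 m from the base axis. Payload 5.5 kg.
Tool frame: the origin (TCP) lies between the finger pads; the fingertips stand 19 mm ahead of it and the grasp point (between the pads) is the TCP (env.tcp_to_tips is the distance from the TCP to the fingertips, in m); z points along the fingers, y is the direction in which the jaws open and shut (so a half turn about z gives the same grasp; the last joint's range is limited). The gripper opens to 85 mm and grips with 20 to 120 N. Pads are 22 mm wide; open, the fingers measure 114 mm over their backs; the gripper's body (76 mm by 85 mm) begins 54 mm behind the grasp point. The pads swing forward as they close: fully open they stand 13 mm farther back than shut.
Start: joints at [-1.287, 0.313, 0.046, 1.304, 0, 1.431], TCP at [0.236, -0.524, 0.217] pointing down, gripper open.
Joint ranges: [-2.76, 2.76], [-0.86, 1.69], [-1.03, 1.26], [-2.2, 2.34], [-1.47, 1.5], [-3.14, 3.14]. Speed limits (rad/s): [2.57, 2.57, 3.14, 3.14, 3.14, 3.14].

INTERFACE

Orientations are given as a unit quaternion [w, x, y, z].
In Python, from workcell import env, eyes, job gives the robot as it stands. The module is installed in compiled form; this text tells all that it offers.
- The arm moves only by the tool move_arm, never from a script. Its argument "commands" is a list of rows, each a list of 3 entries, a list of its own where there are three numbers: the shift along the world's x, y, z as a fraction of full scale, then the turn, a rotation vector about the world's x, y, z as a fraction of full scale, then the gripper command: -1 is shut, 1 is fully open, values between are in proportion. In form: [[[x, y, z], [wx, wy, wz], gripper], ...]. A call has 1 to 5 rows; each row shifts and turns the commanded pose from where the row before left it; what a row does not reach is not made up. Full scale, the value 1, is 0.04 m for a shift and 8 degrees for a turn. A row lasts 1/10 s, in which the tool goes at most 50 mm and 8.59 degrees, less where a joint would pass 70% of its speed; a pose out of reach is approached as far as the arm can. A call with a number of a shift or a turn outside -1 to 1 is refused whole. A call with a gripper value outside its range is refused whole. The fingers move at their own pace and stop on an object; "newtons" is the grip in N (left out, the last holds). Time passes only in rows, so rows that do not move let the fingers close. It gives the time, the measured TCP pose, the force and the opening at its end, in the units of the state.
- env.get_state(): the state, without advancing time (a new reading comes with each control period).
- eyes.read_camera(name): name is "scene" or "top"; returns a dict with "frame" (400x640x3 uint8, red, green, blue), "mtx" (3x3 intrinsics, pixels), "k1" (the pictures are not rectified: a ray, as slopes to the right and down, at radius r is drawn at 1 + k1 r^2 times it, then the intrinsics apply), "camera_from_world" (4x4, takes a point from world to camera coordinates). Camera axes: x right, y down, z forward; pixel columns grow to the right and rows downward; lengths in m; the calibration is good to about 2 mm. A picture is of the moment at which its call begins. There is no depth.
- job.hand_in(): hands the job in, once; it reports no verdict.
The state is a dict: "clock": time; "joint_pos": joint angles; "qvel": joint speeds; "tau": joint torques, N m; "tcp_pos": TCP position; "orientation": TCP orientation; "wrist_force": force on the tool from outside, world axes, zero at the start; "ft_torque": the same for the moment, N m; "finger_gap": finger opening in m.
Only numpy, scipy, OpenCV 4.12 (cv2) and the standard library are available. Lean on these libraries where they do the work, as an engineer would, in place of code of your own. Each camera call takes 0.05 s, during which the arm holds its last target.

TASK

Take the fixture pin out of the blue stand and try it, pressing only gently, in the holes of the three gauge blocks one after another until you feel one that lets it pass. Push it fully home there, with its shoulder down on the block, and let go. Never force the pin (stay under about 25 N), and leave the small parts lying round the rail where they are.

Things in the scene. Friction and masses are not known exactly. Their poses are not given: they have to be found in the camera images.
- pin_grip (a point): Centre of the brass-coloured round grip head (24 mm diameter, 44 mm tall) of the upright fixture pin; grasp it here from above. z points up the pin. It lies 56 mm above the tip, 26 mm above the underside of the 30 mm wide, 4 mm thick steel shoulder and 22 mm below the top. About 0.2 kg.
- pin_tip (a point): Centre of the flat lower end (tip) of the same pin; z up the pin. The steel shank is 16 mm in diameter and 30 mm long from tip to shoulder; its lowest 3 mm taper down to 12.6 mm diameter.
- pin_stand: Blue steel stand fixed to the table, 56 x 56 mm and 36 mm tall with a 6 mm foot 76 mm long; origin at the centre of its underside. The pin starts in its plain 18 mm hole, the shoulder resting on the stand's top.
- gauge_rail: Aluminium channel fixed to the table, 76 mm (x) by 270 mm (y), 19 mm tall; origin at its underside's centre. It carries three gauge stations along y, 80 mm apart. Their blocks have end play along y, not measured: each hole's centre is anywhere within 6 mm of its station's centre in y (exact in x). Friction holds a block; about 4 N along y shifts it.
- station_a: One of three look-alike gauge stations, in any order. Origin: underside centre of its fixed 3 mm seat plate; axes as the rail's. On it a dark block, 44 x 44 mm, its flat top 40 mm above this origin, on rubber springs (it sinks about 1 mm per 4 N, at most 5 mm), with an upright hole in its middle. In all three the mouth is 17.2 mm wide with a square edge and takes the pin 9 mm deep (tip 31 mm above this origin).
- station_b: One of three look-alike gauge stations, in any order. Origin: underside centre of its fixed 3 mm seat plate; axes as the rail's. On it a dark block, 44 x 44 mm, its flat top 40 mm above this origin, on rubber springs (it sinks about 1 mm per 4 N, at most 5 mm), with an upright hole in its middle. In one of the three (not told which) the 17.2 mm hole goes on down, and the pin sinks until its shoulder rests on the block: tip 10 mm above this origin.
- station_c: One of three look-alike gauge stations, in any order. Origin: underside centre of its fixed 3 mm seat plate; axes as the rail's. On it a dark block, 44 x 44 mm, its flat top 40 mm above this origin, on rubber springs (it sinks about 1 mm per 4 N, at most 5 mm), with an upright hole in its middle. In the other two of the three the hole narrows to about 12 or 10.5 mm after 9 mm: the pin stops hard on a ledge. Nothing measured tells which block is which.
- nut_1: loose grey hexagon nut, 27 x 31 x 15 mm, a bystander lying near the rail; origin at the centre of its underside.
- gas_nozzle: loose copper-coloured gas nozzle lying on its side, 25 x 68 x 25 mm, a bystander lying near the rail; origin at the centre of its underside.
- base_washer_j: loose square grey washer plate, 46 x 46 x 6 mm, a bystander lying near the rail; origin at the centre of its underside.
- contact_tip_0: loose small copper contact tip, 8 x 30 x 8 mm, a bystander lying near the rail; origin at the centre of its underside.
There are look-alikes about, which are no part of the job. Leave any pink look-alike of the pin_stand alone.

How it is judged:
By the outcome, as a careful person would: the job done as asked, in the order asked, and still so for the second after the job is handed in, with the robot touching nothing.
It also fails if it takes over 54 s, if anything falls off the work surface, if the arm or the gripper's body presses on something with over 40 N, if the wrist force passes 120 N, or if a joint passes its speed limit or range.

## Working session

There is one attempt and no reset: what is moved stays moved. The work goes in short steps, Python scripts to look and compute and a tool call to move; the robot and the scene stay as the last step left them, time stands still between calls to the robot, and variables do not carry over. Pictures are saved under pics/ and viewed, and the job is handed in when it is done.

Besides the shell and the picture viewer there is one more tool, called as a command line: name --argument value ..., lists and objects as JSON in quotes. move_arm: Moves the arm, as the interface text tells. Its arguments: {"type":"object","properties":{"commands":{"type":"array","items":{"type":"array"}},"newtons":{"type":"number"}},"required":["commands"]}

```bash
mkdir -p pics; python3 - <<'E'
from workcell import env, eyes, job
import cv2,numpy as np
s=env.get_state()
for k,v in s.items(): print(k,np.round(v,4))
for n in("scene","top"):
    c=eyes.read_camera(n); print(n,np.round(c["mtx"],2).tolist(),c["k1"],np.round(c["camera_from_world"],4).tolist())
    cv2.imwrite(f"pics/{n}0.png",c["frame"][:,:,::-1]); 
E
```

```text
clock 0.0
joint_pos [-1.2866  0.314   0.045   1.3036 -0.      1.4312]
qvel [-0.0013 -0.001   0.0004 -0.0016  0.0004  0.0003]
tau [-1.30000e-03 -4.80622e+01  2.98538e+01  1.95000e-02 -1.00000e-04
  0.00000e+00]
tcp_pos [ 0.2363 -0.5236  0.2165]
orientation [-9.000e-04  9.776e-01  2.103e-01 -1.000e-04]
wrist_force [ 0.2372 -0.5519  0.0762]
ft_torque [-0.0038 -0.0476  0.0051]
finger_gap 0.0852
scene [[492.17, 0.0, 315.21], [0.0, 492.17, 206.59], [0.0, 0.0, 1.0]] -0.03379157646284322 [[-0.9066, -0.4219, 0.0111, 0.4554], [-0.3345, 0.7023, -0.6284, 0.2461], [0.2573, -0.5735, -0.7778, 1.0153], [0.0, 0.0, 0.0, 1.0]]
top [[395.84, 0.0, 316.91], [0.0, 395.84, 201.38], [0.0, 0.0, 1.0]] 0.034377427190000344 [[-0.0, -0.9999, 0.0116, -0.0456], [-0.9993, -0.0004, -0.0382, 0.5098], [0.0382, -0.0116, -0.9992, 0.993], [0.0, 0.0, 0.0, 1.0]]
```

View pics/scene0.png

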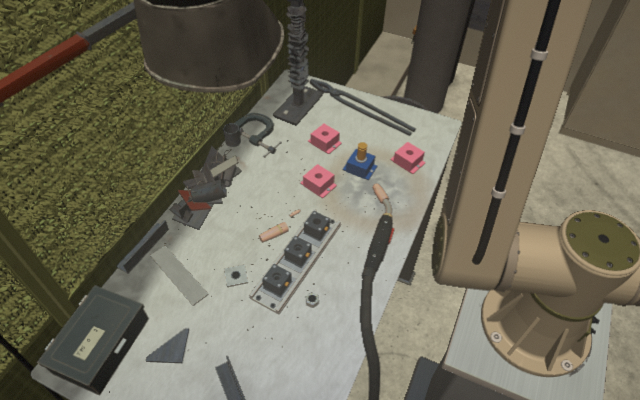

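View pics/top0.png

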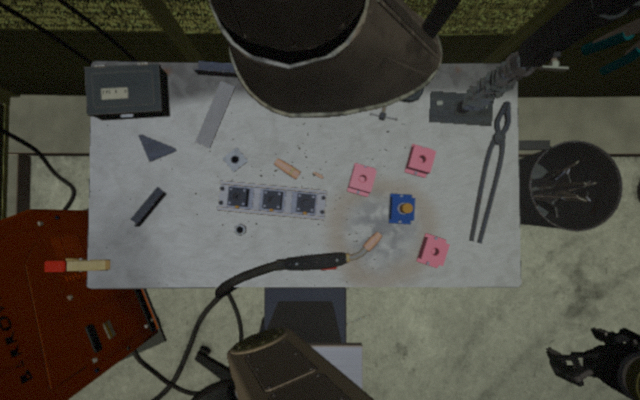

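Scene image: blue stand with brass pin at about (361,160), pink stands at (325,138), (318,181), (409,157); the rail with three dark blocks at (278,280), (298,250), (319,225). Top image: blue stand at (402,208), rail blocks at (238,197), (272,200), (305,203). The blue one holding the brass pin is the described one; I confirm it in enlarged crops.

```bash
python3 - <<'E'
import cv2,numpy as np
t=cv2.imread("pics/top0.png"); s=cv2.imread("pics/scene0.png")
def crop(im,x0,y0,x1,y1,k,n): cv2.imwrite(n,cv2.resize(im[y0:y1,x0:x1],None,fx=k,fy=k,interpolation=cv2.INTER_CUBIC))
crop(t,210,170,340,250,6,"pics/t_rail.png")
crop(t,370,180,440,240,8,"pics/t_stand.png")
crop(s,330,130,400,190,8,"pics/s_stand.png")
crop(s,240,200,350,320,5,"pics/s_rail.png")
E
```

```text
(no output)
```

View pics/t_rail.png

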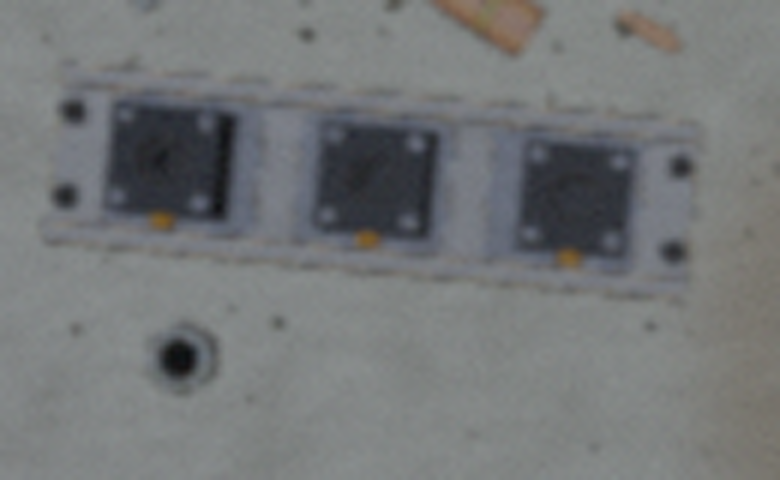

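View pics/t_stand.png

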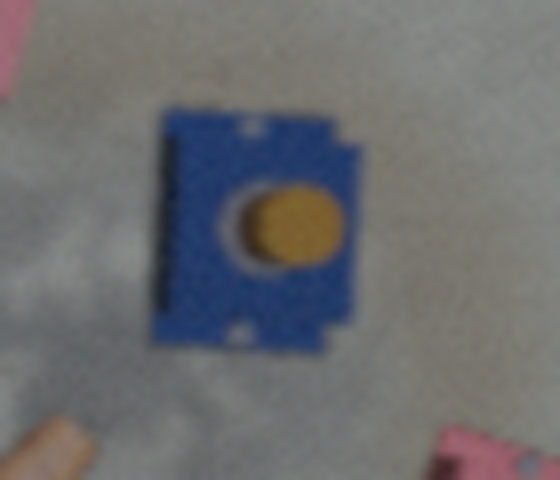

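View pics/s_stand.png

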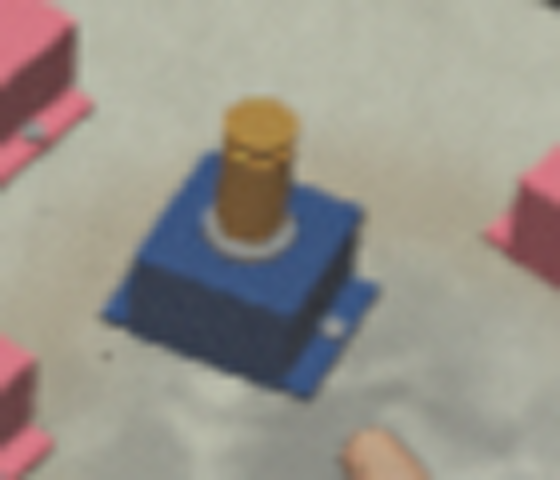

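View pics/s_rail.png

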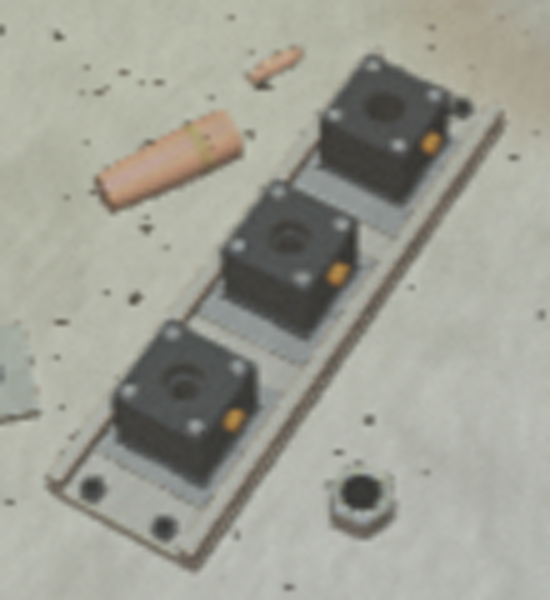

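The blue stand, the only one with the brass pin (crop (262,126) in scene), fits the description; the pink ones have empty holes. Next I triangulate the block screws, holes and pin head.

```bash
cat > h.py <<'E'
import numpy as np, cv2, glob, pickle
from scipy.optimize import least_squares
CAM={"scene":(np.array([[492.17,0,315.21],[0,492.17,206.59],[0,0,1]]),-0.03379157646284322),
"top":(np.array([[395.84,0,316.91],[0,395.84,201.38],[0,0,1]]),0.034377427190000344)}
def load():
    from workcell import eyes
    o={}
    for n in("scene","top"):
        c=eyes.read_camera(n); o[n]=c
    return o
T={"scene":np.array([[-0.9066,-0.4219,0.0111,0.4554],[-0.3345,0.7023,-0.6284,0.2461],[0.2573,-0.5735,-0.7778,1.0153]]),
"top":np.array([[-0.0,-0.9999,0.0116,-0.0456],[-0.9993,-0.0004,-0.0382,0.5098],[0.0382,-0.0116,-0.9992,0.993]])}
def proj(n,P):
    P=np.atleast_2d(P); K,k1=CAM[n]; c=P@T[n][:,:3].T+T[n][:,3]
    s=c[:,:2]/c[:,2:]; r2=(s**2).sum(1,keepdims=True); s=s*(1+k1*r2)
    return s*[K[0,0],K[1,1]]+K[:2,2]
def ontoz(n,uv,z,g=(0.5,0)):
    return least_squares(lambda p:(proj(n,[p[0],p[1],z])[0]-uv),g).x
def tri(us,ut):
    r=least_squares(lambda p:np.r_[proj("scene",p)[0]-us,proj("top",p)[0]-ut],[0.5,0,0.05]); return r.x,r.fun
E
python3 - <<'E'
from h import *
def cs(p,k,x,y): return (np.array(p,float)+.5)/k-.5+[x,y]
top={"R":[(537,155),(620,162),(612,242),(530,235)],"M":[(336,136),(417,146),(408,222),(326,215)],"L":[(127,116),(207,122),(200,204),(118,196)]}
sc={"R":[(335,115),(373,65),(434,96),(399,146)],"M":[(238,245),(279,190),(342,225),(303,277)],"L":[(129,391),(173,332),(238,367),(196,427)]}
for b in top:
    X=[]
    for a,c in zip(sc[b],top[b]):
        x,f=tri(cs(a,5,240,200),cs(c,6,210,170)); X.append(x); print(b,np.round(x*1000,1),np.round(f,2))
    print("mean",np.round(np.mean(X,0)*1000,1), "yaw",np.degrees(np.arctan2(*(X[0]-X[1]+X[3]-X[2])[:2]*[-1,1])))
x,f=tri(cs((262,126),8,330,130),cs((303,226),8,370,180)); print("pintop",np.round(x*1000,1),np.round(f,2))
E
```

```text
R [523.8  -1.3  53.8] [ 0.49  0.05 -0.19 -0.5 ]
R [520.8 -34.9  53.3] [ 0.41  0.04 -0.15 -0.4 ]
R [488.5 -31.7  51.9] [ 0.44  0.03 -0.17 -0.44]
R [491.1   1.4  52.6] [ 0.35  0.03 -0.13 -0.36]
mean [506.  -16.6  52.9] yaw -4.820974909908301
M [531.5  79.8  53. ] [ 0.5   0.06 -0.2  -0.52]
M [527.6  47.1  54.7] [ 0.6   0.07 -0.24 -0.62]
M [496.2  50.5  51.9] [ 0.25  0.02 -0.1  -0.26]
M [499.   83.4  54.1] [ 0.28  0.03 -0.11 -0.29]
mean [513.6  65.2  53.4] yaw -5.844813176334413
L [539.5 163.9  52.5] [ 0.47  0.07 -0.2  -0.51]
L [536.5 131.4  53.6] [ 0.27  0.04 -0.11 -0.29]
L [503.9 134.3  52.7] [ 0.45  0.05 -0.19 -0.48]
L [506.9 167.2  52.4] [ 0.33  0.04 -0.14 -0.36]
mean [521.7 149.2  52.8] yaw -5.177036424882335
pintop [ 492.6 -256.6   85.1] [ 0.34  0.01 -0.11 -0.3 ]
```

move_arm --commands '[[[0.8,0.83,0],[0,0,0],1],[[0.8,0.83,0],[0,0,0],1],[[0.8,0.83,0],[0,0,0],1],[[0.8,0.83,0],[0,0,0],1],[[0.8,0.83,-0.2],[0,0,0],1]]' --newtons 60

```text
clock: 0.6
tcp_pos: [0.3977, -0.3571, 0.21]
orientation: [0.001, 0.978, 0.21, 0.0]
wrist_force: [1.4, -0.5, 0.5]
finger_gap: 0.0853
```

move_arm --commands '[[[0.8,0.83,-0.3],[0,0,0],1],[[0.8,0.83,-0.3],[0,0,0],1],[[0.8,0.83,-0.3],[0,0,0],1],[[0,0,-0.6],[0,0,0],1],[[0,0,0],[0,0,0],1]]'

```text
clock: 1.1
tcp_pos: [0.4912, -0.2557, 0.146]
orientation: [-0.002, 0.977, 0.212, -0.002]
wrist_force: [-0.5, -0.2, 0.9]
finger_gap: 0.0852
```

```bash
python3 - <<'E'
from h import *
from workcell import env
o=load()
np.savez("o1.npz",s=o["scene"]["frame"],t=o["top"]["frame"])
print(env.get_state()["tcp_pos"],env.get_state()["joint_pos"])
def crop(im,x0,y0,x1,y1,k,n): cv2.imwrite(n,cv2.resize(im[y0:y1,x0:x1,::-1],None,fx=k,fy=k,interpolation=cv2.INTER_CUBIC))
crop(o["scene"]["frame"],310,90,430,200,6,"pics/s1.png")
crop(o["top"]["frame"],350,160,460,250,6,"pics/t1.png")
E
```

```text
[ 0.49173907 -0.25826068  0.14900615] [-6.27982658e-01  3.06337098e-01 -1.33251511e-01  1.13327212e+00
 -2.70341481e-04  2.08985615e+00]
```

View pics/s1.png

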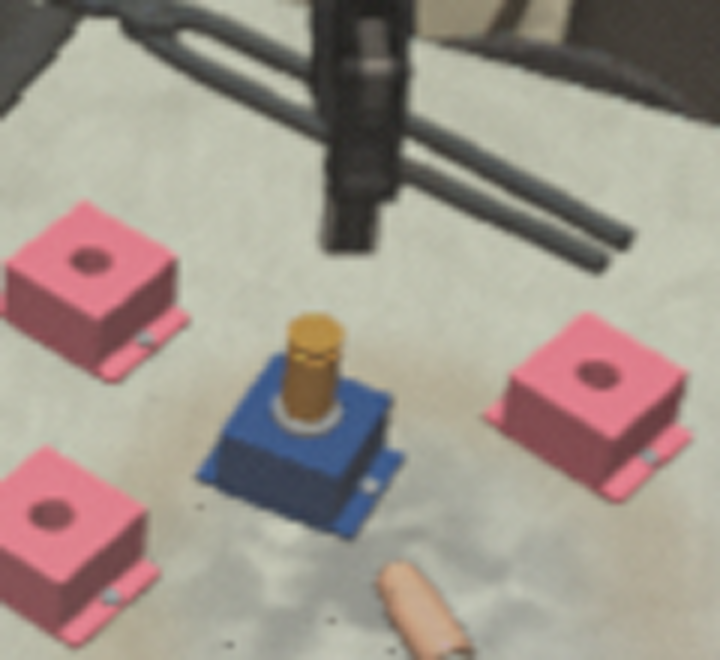

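View pics/t1.png

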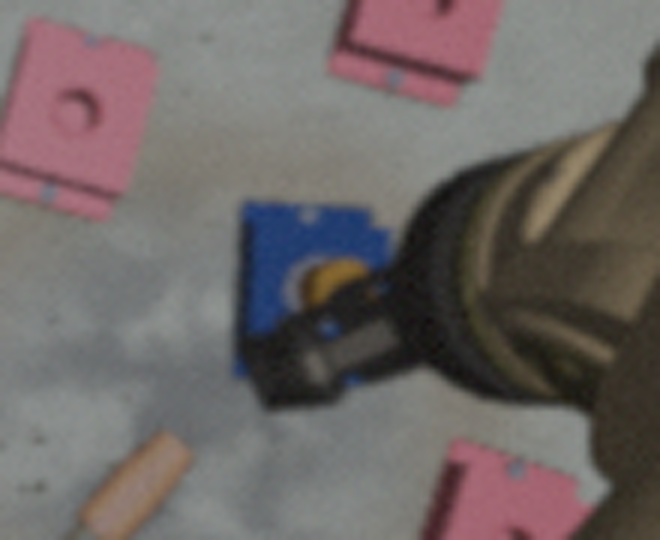

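```bash
python3 - <<'E'
from h import *
for s in(1,-1):
  for w in(-.011,.011):
    d=np.array([-.41,.91]);e=np.array([.91,.41])
    p=np.r_[np.array([.4917,-.2583])+s*.0426*d+w*e,.149-.019+.013]
    print(s,w,(proj("scene",p)[0]-[310,90])*6,(proj("top",p)[0]-[350,160])*6)
print((proj("scene",[.4917,-.2583,.084])[0]-[310,90])*6)
E
```

```text
1 -0.011 [365.79939241 299.07846132] [293.57437658 359.03274901]
1 0.011 [309.62021753 298.09145374] [268.47938459 304.29782239]
-1 -0.011 [353.35319451 155.2660297 ] [504.64400414 263.7067481 ]
-1 0.011 [299.688956   154.30565714] [479.37478493 209.12404194]
[319.25874821 331.9619944 ]
```

```bash
python3 - <<'E'
from h import *
d=np.array([-.41,.91]);e=np.array([.91,.41])
for s in(.0426,.057):
  for z in (.143,.153,.163,.173):
   for w in(-.011,.011):
    p=np.r_[np.array([.4917,-.2583])+s*d+w*e,z]
    print(s,z,w,np.round((proj("scene",p)[0]-[310,90])*6),np.round((proj("top",p)[0]-[350,160])*6))
E
python3 - <<'E'
import numpy as np,cv2
o=np.load("o1.npz")
cv2.imwrite("pics/s1b.png",cv2.resize(o["s"][60:150,330:410,::-1],None,fx=6.6,fy=6.6,interpolation=cv2.INTER_CUBIC))
im=cv2.convertScaleAbs(o["t"][190:250,370:450,::-1],alpha=1.8,beta=20)
cv2.imwrite("pics/t1b.png",cv2.resize(im,None,fx=9,fy=9,interpolation=cv2.INTER_CUBIC))
E
```

```text
0.0426 0.143 -0.011 [366. 299.] [294. 359.]
0.0426 0.143 0.011 [310. 298.] [268. 304.]
0.0426 0.153 -0.011 [368. 280.] [300. 359.]
0.0426 0.153 0.011 [312. 279.] [274. 304.]
0.0426 0.163 -0.011 [371. 261.] [306. 360.]
0.0426 0.163 0.011 [314. 260.] [280. 303.]
0.0426 0.173 -0.011 [374. 242.] [312. 360.]
0.0426 0.173 0.011 [316. 241.] [286. 303.]
0.057 0.143 -0.011 [368. 325.] [258. 375.]
0.057 0.143 0.011 [311. 324.] [233. 320.]
0.057 0.153 -0.011 [371. 306.] [264. 376.]
0.057 0.153 0.011 [314. 305.] [238. 320.]
0.057 0.163 -0.011 [373. 287.] [269. 376.]
0.057 0.163 0.011 [316. 286.] [244. 320.]
0.057 0.173 -0.011 [376. 267.] [275. 376.]
0.057 0.173 0.011 [318. 266.] [249. 320.]
```

View pics/s1b.png

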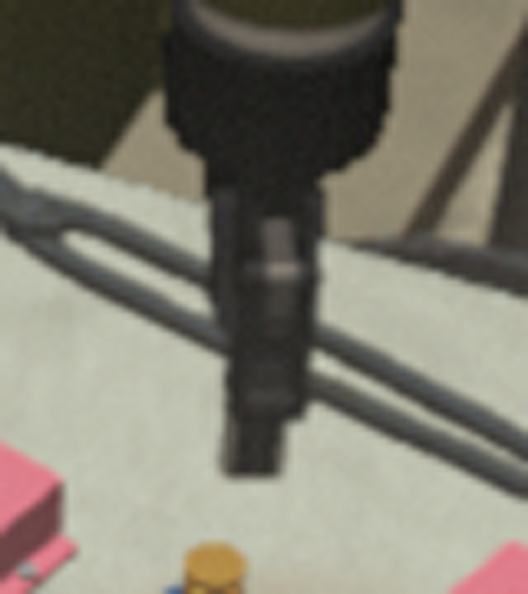

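View pics/t1b.png

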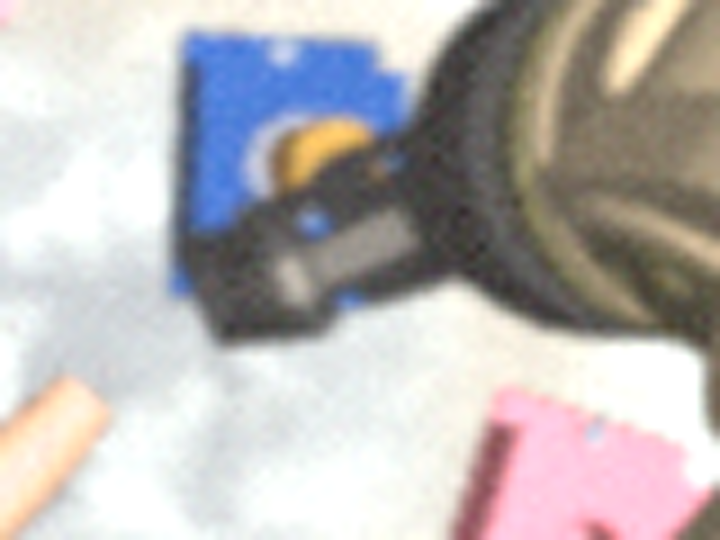

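```bash
python3 - <<'E'
from h import *
print(tri((368,132),(392.9,223.6)))
print(proj("top",[.4917,-.2583,.2]),proj("top",[.4917,-.2583,.3]))
E
python3 - <<'E'
from workcell import env,eyes
import cv2
print(env.get_state()["tcp_pos"],env.get_state()["clock"])
E
```

```text
(array([ 0.46115347, -0.19989843,  0.18862256]), array([ 2.41746652,  0.05384684, -0.76789842, -2.1033129 ]))
[[421.58950899 206.69080815]] [[436.95092358 205.31603901]]
[ 0.49173907 -0.25826068  0.14900615] 1.2
```

move_arm --commands '[[[0,0,-0.5],[0,0,0],0.2],[[0,0,0],[0,0,0],0.2],[[0,0,0],[0,0,0],0.2]]'

```text
clock: 1.5
tcp_pos: [0.492, -0.2596, 0.1303]
orientation: [0.0, 0.978, 0.209, 0.0]
wrist_force: [0.1, 0.1, -0.7]
finger_gap: 0.0513
```

```bash
cat >> h.py <<'E'
def snap(tag,sw,tw,k=6):
    from workcell import env
    o=load(); np.savez(tag+".npz",s=o["scene"]["frame"],t=o["top"]["frame"])
    for n,w in(("scene",sw),("top",tw)):
        im=o[n]["frame"][w[1]:w[3],w[0]:w[2],::-1]
        if n=="top": im=cv2.convertScaleAbs(im,alpha=1.6,beta=15)
        cv2.imwrite(f"pics/{tag}_{n}.png",cv2.resize(im,None,fx=k,fy=k,interpolation=cv2.INTER_CUBIC))
    s=env.get_state(); print(s["clock"],np.round(s["tcp_pos"],4),np.round(s["wrist_force"],2),s["finger_gap"],np.round(s["joint_pos"][-1],2))
E
python3 -c "
from h import *
snap('p2',(320,90,410,180),(370,180,460,250),6.5)"
```

```text
1.6 [ 0.4927 -0.2596  0.1308] [-0.06 -0.44  0.43] 0.051194536649873855 2.09
```

View pics/p2_scene.png

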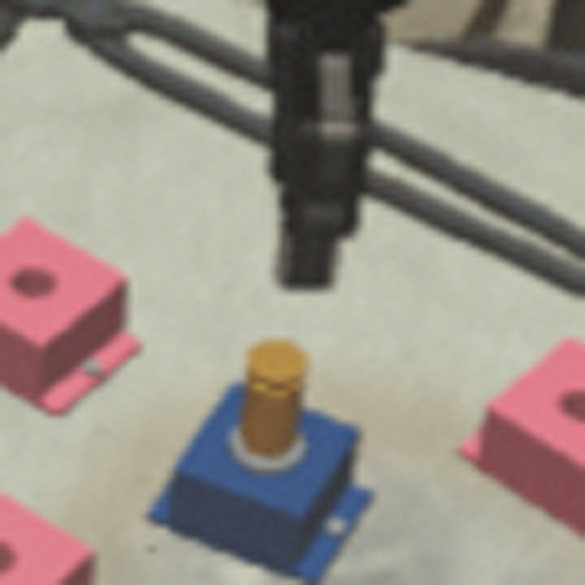

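View pics/p2_top.png

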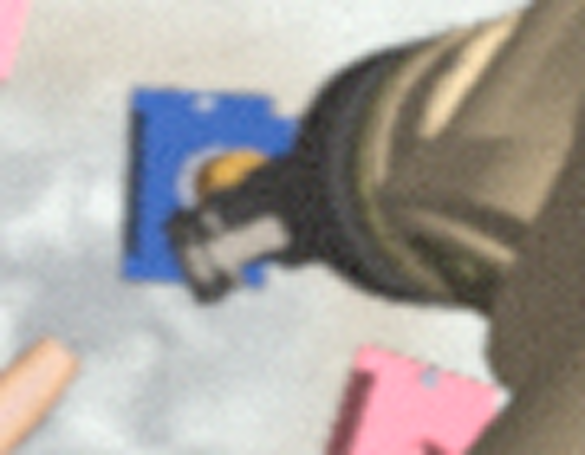

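```bash
python3 - <<'E'
from h import *
d=np.array([-.41,.91]);e=np.array([.91,.41])
for s in(.0256,.037):
  for z in (.112,.119,.13,.15):
    p=np.r_[np.array([.4925,-.2592])+s*d,z]
    print(s,z,np.round((proj("scene",p)[0]-[320,90])*6.5),np.round((proj("top",p)[0]-[370,180])*6.5))
print(tri(np.array((307,285))/6.5+[320,90],np.array((185,258))/6.5+[370,180]))
E
```

```text
0.0256 0.112 [290. 351.] [202. 207.]
0.0256 0.119 [291. 337.] [207. 207.]
0.0256 0.13 [294. 315.] [214. 207.]
0.0256 0.15 [299. 275.] [228. 206.]
0.037 0.112 [291. 372.] [173. 221.]
0.037 0.119 [293. 359.] [177. 221.]
0.037 0.13 [296. 337.] [184. 220.]
0.037 0.15 [301. 296.] [197. 220.]
(array([ 0.46831544, -0.21667509,  0.166275  ]), array([ 1.92788504,  0.04645704, -0.61362751, -1.67980109]))
```

move_arm --commands '[[[0,0,-0.7],[0,0,0],1],[[0,0,-0.7],[0,0,0],1],[[0,0,0],[0,0,0],1]]'

```text
clock: 1.9
tcp_pos: [0.4903, -0.2575, 0.0711]
orientation: [-0.002, 0.978, 0.21, -0.002]
wrist_force: [-0.5, -0.1, 0.1]
finger_gap: 0.0856
```

```bash
python3 -c "
from h import *
snap('p3',(320,90,410,180),(370,180,460,250),6.5)"
```

```text
2.0 [ 0.4924 -0.2588  0.0742] [0.66 0.49 0.09] 0.08522865592016848 2.09
```

View pics/p3_scene.png

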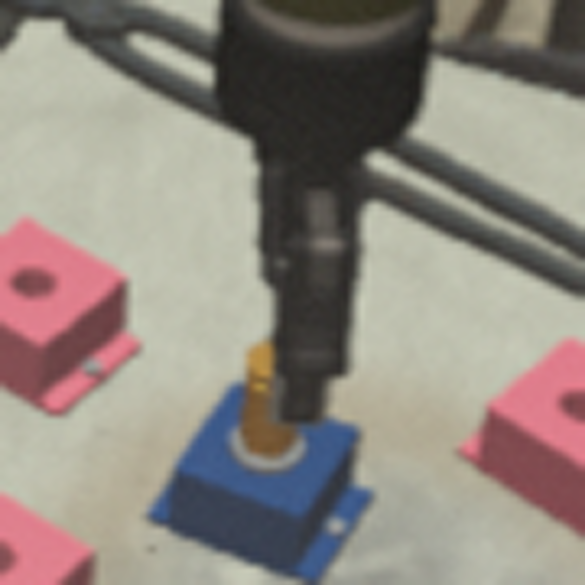

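View pics/p3_top.png

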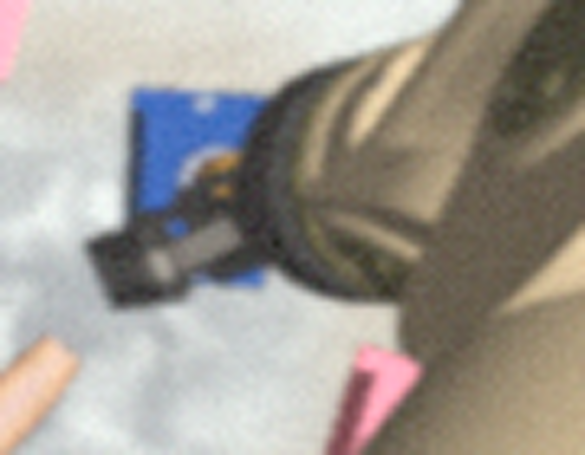

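```bash
python3 - <<'E'
from h import *
for z in (.075,.1,.15,.2,.25,.3):
    p=np.r_[.4925,-.2588,z]
    print(z,np.round((proj("scene",p)[0]-[320,90])*6.5),np.round((proj("top",p)[0]-[370,180])*6.5))
E
```

```text
0.075 [277. 375.] [242. 180.]
0.1 [283. 328.] [259. 178.]
0.15 [295. 228.] [296. 175.]
0.2 [307. 122.] [337. 171.]
0.25 [321.   8.] [384. 167.]
0.3 [ 335. -114.] [437. 162.]
```

Measured fact: both pictures show the gripper roughly 12 mm short in x of where its reading puts it relative to the pin, so I'll servo by picture. First I turn the jaws 90° so the scene camera sees both fingers either side of the pin.

move_arm --commands '[[[0.25,0,0.9],[0,0,0.9],1],[[0,0,0.2],[0,0,0.95],1],[[0,0,0],[0,0,0.95],1],[[0,0,0],[0,0,0.95],1],[[0,0,0],[0,0,0.95],1]]'

```text
clock: 2.5
tcp_pos: [0.5037, -0.2595, 0.1203]
orientation: [0.002, 0.856, 0.516, 0.001]
wrist_force: [-0.1, -0.2, 0.4]
finger_gap: 0.0856
```

move_arm --commands '[[[0,0,0],[0,0,0.95],1],[[0,0,0],[0,0,0.95],1],[[0,0,0],[0,0,0.95],1],[[0,0,0],[0,0,0.95],0.3],[[0,0,-0.3],[0,0,0.95],0.3]]'

```text
clock: 3.0
tcp_pos: [0.5047, -0.2602, 0.1094]
orientation: [0.003, 0.641, 0.767, 0.0]
wrist_force: [-1.2, -0.1, 0.2]
finger_gap: 0.0591
```

move_arm --commands '[[[0,0,0],[0,0,0.95],0.3],[[0,0,0],[0,0,0.95],0.3],[[0,0,0],[0,0,0],0.3],[[0,0,0],[0,0,0],0.3]]'

```text
clock: 3.4
tcp_pos: [0.5033, -0.2592, 0.1071]
orientation: [0.001, 0.538, 0.843, -0.0]
wrist_force: [0.2, 0.0, -0.7]
finger_gap: 0.0554
```

```bash
python3 -c "
from h import *
snap('p4',(320,90,410,180),(370,180,460,250),6.5)
from workcell import env
print(env.get_state()['orientation'])"
```

```text
3.5 [ 0.503  -0.2589  0.1065] [-0.65 -0.64 -0.18] 0.05573397694056542 0.52
[ 8.35449644e-04  5.37622625e-01  8.43185161e-01 -1.72645849e-05]
```

View pics/p4_scene.png

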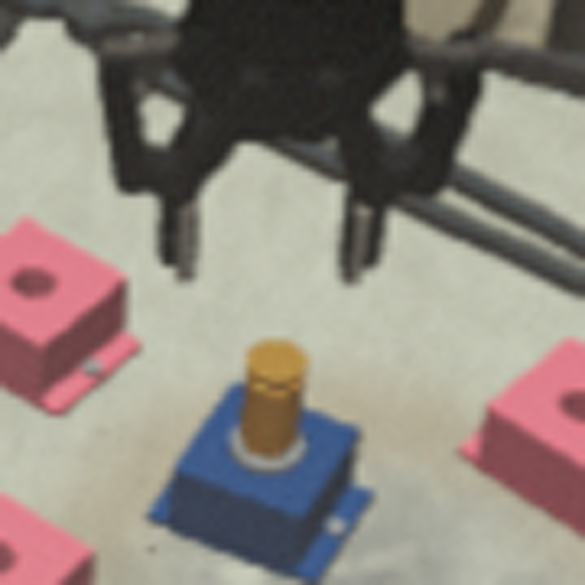

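View pics/p4_top.png

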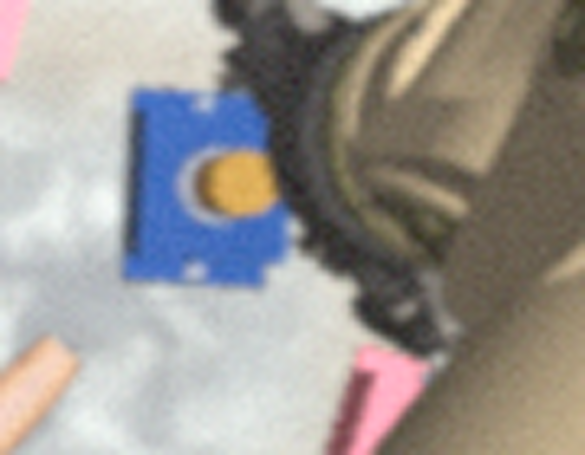

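```bash
python3 - <<'E'
from h import *
q=np.array([.5376,.8432]); y=2*q[1]*q-[0,1]; print(y)
for s in(-.0279,0,.0279):
  for z in (.0875,.095,.11,.12):
    p=np.r_[np.array([.503,-.2589])+s*y,z]
    print(s,z,np.round((proj("scene",p)[0]-[320,90])*6.5),np.round((proj("top",p)[0]-[370,180])*6.5))
E
```

```text
[0.90660864 0.42197248]
-0.0279 0.0875 [327. 344.] [284. 220.]
-0.0279 0.095 [329. 329.] [289. 220.]
-0.0279 0.11 [333. 300.] [300. 220.]
-0.0279 0.12 [336. 281.] [308. 220.]
0 0.0875 [255. 343.] [250. 150.]
0 0.095 [256. 329.] [255. 149.]
0 0.11 [260. 300.] [266. 148.]
0 0.12 [262. 280.] [273. 147.]
0.0279 0.0875 [182. 342.] [217.  80.]
0.0279 0.095 [183. 328.] [222.  78.]
0.0279 0.11 [186. 299.] [232.  76.]
0.0279 0.12 [187. 279.] [238.  74.]
```

```bash
python3 - <<'E'
from h import *
from workcell import env,eyes
print(env.tcp_to_tips)
print(proj("scene",[[0,0,0],[0,0,.1],[.3,-.3,0]]),proj("top",[0,0,0]))
c=eyes.read_camera("scene"); print(np.round(c["camera_from_world"][:3]-T["scene"],4).tolist(), c["k1"],c["mtx"].tolist())
c=eyes.read_camera("top"); print(np.round(c["camera_from_world"][:3]-T["top"],4).tolist())
E
```

```text
0.019
[[534.02756774 324.83989772]
 [552.63454233 301.90099347]
 [435.60505857 181.36836349]] [[298.56642925 406.45790277]]
[[0.0, 0.0, 0.0, 0.0], [0.0, -0.0, -0.0, 0.0], [-0.0, 0.0, 0.0, -0.0]] -0.03379157646284322 [[492.1688930192425, 0.0, 315.2095328895471], [0.0, 492.1688930192425, 206.58806566849643], [0.0, 0.0, 1.0]]
[[-0.0, -0.0, -0.0, -0.0], [0.0, -0.0, -0.0, 0.0], [0.0, 0.0, -0.0, -0.0]]
```

```bash
python3 - <<'E'
import numpy as np,cv2
o=np.load("p4.npz")
cv2.imwrite("pics/p4s.png",o["s"][:,:,::-1]); cv2.imwrite("pics/p4t.png",cv2.convertScaleAbs(o["t"][:,:,::-1],alpha=1.6,beta=15))
E
```

View pics/p4s.png

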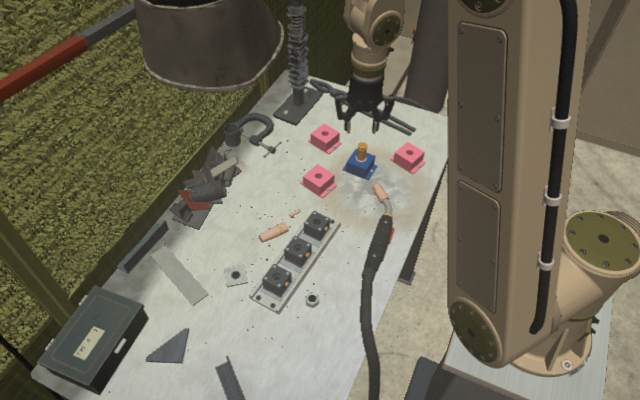

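View pics/p4t.png

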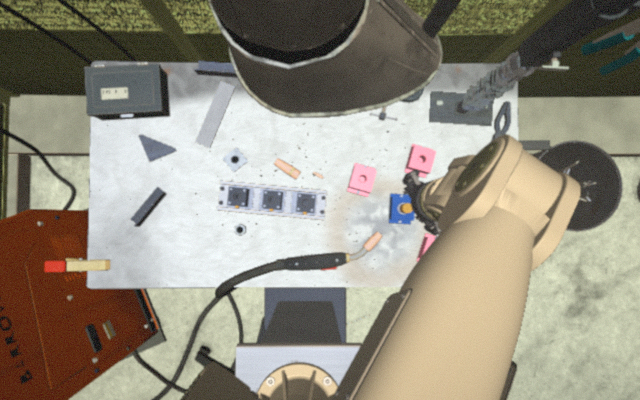

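```bash
python3 - <<'E'
import numpy as np,cv2
o=np.load("p4.npz")
cv2.imwrite("pics/p4tz.png",cv2.resize(cv2.convertScaleAbs(o["t"][155:245,385:465,::-1],alpha=2.2,beta=25),None,fx=6.5,fy=6.5,interpolation=cv2.INTER_CUBIC))
cv2.imwrite("pics/p4sz.png",cv2.resize(cv2.convertScaleAbs(o["s"][60:150,320:410,::-1],alpha=1.8,beta=25),None,fx=6.5,fy=6.5,interpolation=cv2.INTER_CUBIC))
E
```

```text
(no output)
```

View pics/p4tz.png

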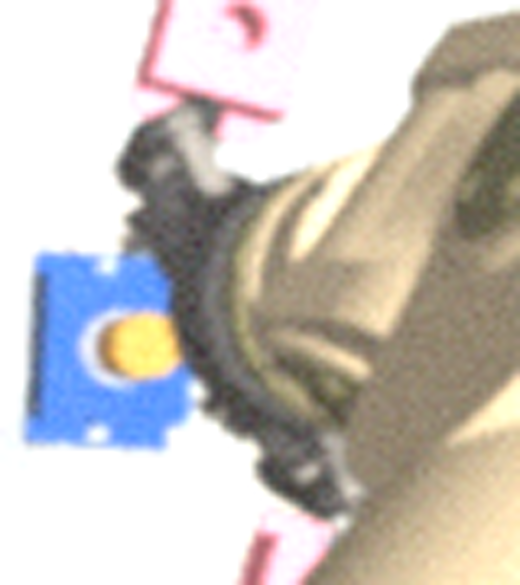

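View pics/p4sz.png

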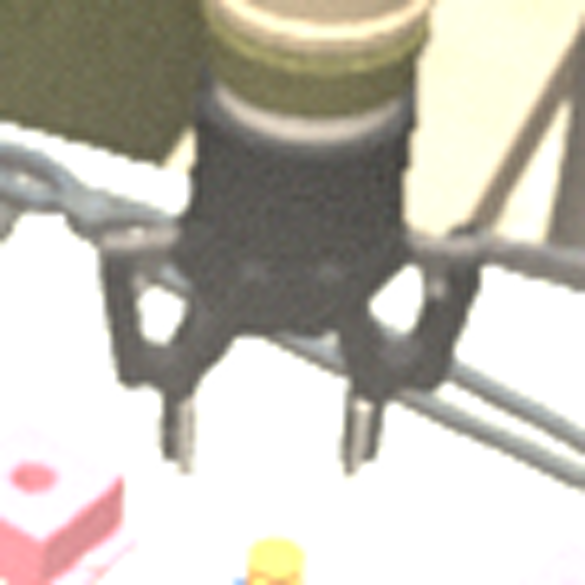

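```bash
python3 - <<'E'
from h import *
print(tri((364.7,96.6),(427.3,202.3)))
# bottom of black knuckle: scene outer low corners (125,385),(440,388); top outer-left corners (120,170),(262,478)
print(tri((320+282.5/6.5,60+386/6.5),(385+191/6.5,155+324/6.5)))
E
```

```text
(array([ 0.50081171, -0.26077584,  0.23062676]), array([ 0.73352287,  0.02259342, -0.21955565, -0.5997287 ]))
(array([ 0.49627848, -0.25059404,  0.17276248]), array([-0.00548042, -0.000181  ,  0.00170761,  0.00465642]))
```

```bash
python3 - <<'E'
from h import *
for xy in ((.503,-.2589),(.5008,-.2608),(.498,-.254)):
  for z in (.09,.11,.12,.13): print(xy,z,proj("scene",[*xy,z]))
E
```

```text
(0.503, -0.2589) 0.09 [[359.27501062 142.05179549]]
(0.503, -0.2589) 0.11 [[359.92763297 136.11128883]]
(0.503, -0.2589) 0.12 [[360.26005523 133.08410761]]
(0.503, -0.2589) 0.13 [[360.59665022 130.0180306 ]]
(0.5008, -0.2608) 0.09 [[360.37897811 141.84005752]]
(0.5008, -0.2608) 0.11 [[361.04535934 135.89957093]]
(0.5008, -0.2608) 0.12 [[361.38478589 132.8724295 ]]
(0.5008, -0.2608) 0.13 [[361.72847034 129.80641316]]
(0.498, -0.254) 0.09 [[360.41851253 143.89650184]]
(0.498, -0.254) 0.11 [[361.08814093 137.9590845 ]]
(0.498, -0.254) 0.12 [[361.42924928 134.93326022]]
(0.498, -0.254) 0.13 [[361.77465579 131.86840797]]
```

move_arm --commands '[[[-0.12,0.02,0],[0,0,0],1],[[0,0,0],[0,0,0],1],[[0,0,-0.5],[0,0,0],1],[[0,0,-0.5],[0,0,0],1],[[0,0,0],[0,0,0],1]]'

```text
clock: 4.1
tcp_pos: [0.4956, -0.2564, 0.0629]
orientation: [-0.003, 0.537, 0.844, 0.0]
wrist_force: [-0.1, 1.0, -0.3]
finger_gap: 0.0852
```

```bash
python3 -c "
from h import *
snap('p5',(320,90,410,180),(370,170,460,250),6.5)"
```

```text
4.2 [ 0.4973 -0.2575  0.0654] [-0.11 -0.44  1.04] 0.08543909416977054 0.51
```

View pics/p5_scene.png

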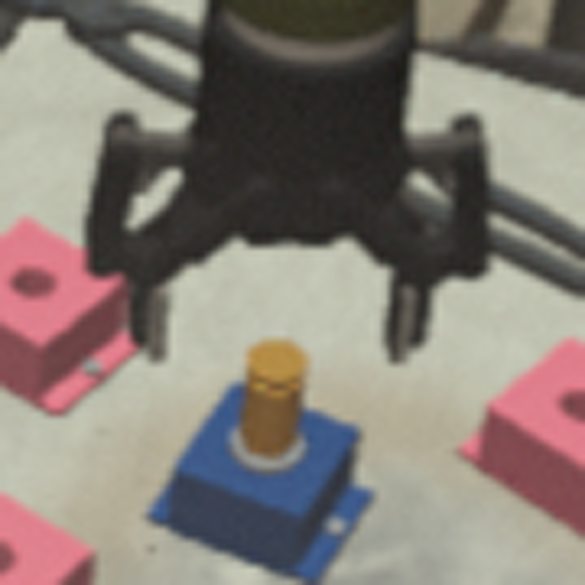

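View pics/p5_top.png

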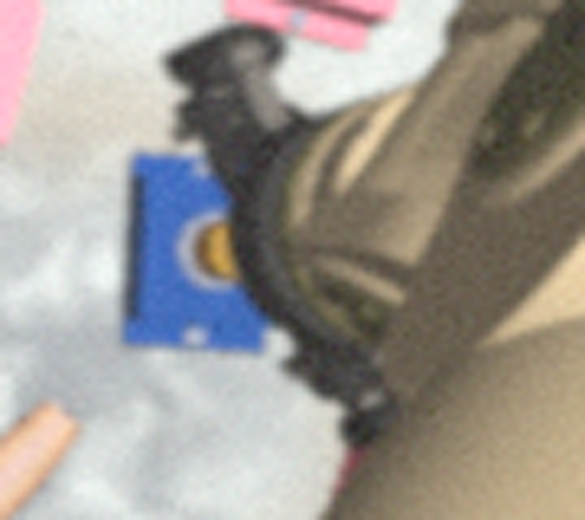

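move_arm --commands '[[[0,0,0],[0,0,0],-0.2],[[0,0,0],[0,0,0],-0.2],[[0,0,0],[0,0,0],-0.2],[[0,0,0],[0,0,0],-0.2]]' --newtons 20

```text
clock: 4.6
tcp_pos: [0.4979, -0.258, 0.066]
orientation: [0.0, 0.537, 0.844, -0.0]
wrist_force: [-1.2, -0.1, 0.6]
finger_gap: 0.034
```

```bash
python3 -c "
from h import *
snap('p6',(320,90,410,180),(370,170,460,250),6.5)"
```

```text
4.7 [ 0.4978 -0.2579  0.0657] [-0.37 -0.52 -0.06] 0.03434517872208404 0.51
```

View pics/p6_scene.png

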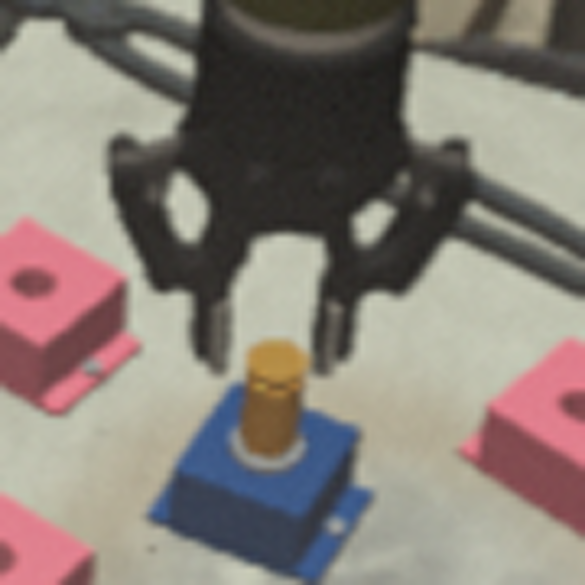

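```bash
python3 - <<'E'
from h import *
y=np.array([.907,.42])
for xy in((.4975,-.2577),(.4926,-.2566),(.505,-.275)):
 for z in (.059,.085):
  for s in(-.0486,.0486):
    p=np.r_[np.array(xy)+s*y,z]
    print(xy,s,z,np.round((proj("scene",p)[0]-[320,90])*6.5),np.round((proj("top",p)[0]-[370,170])*6.5))
import cv2
o=np.load("p6.npz")
cv2.imwrite("pics/p6tz.png",cv2.resize(cv2.convertScaleAbs(o["t"][170:240,380:450,::-1],alpha=2.0,beta=25),None,fx=8,fy=8,interpolation=cv2.INTER_CUBIC))
E
```

```text
(0.4975, -0.2577) -0.0486 0.059 [385. 404.] [285. 351.]
(0.4975, -0.2577) 0.0486 0.059 [136. 401.] [173. 114.]
(0.4975, -0.2577) -0.0486 0.085 [393. 355.] [303. 353.]
(0.4975, -0.2577) 0.0486 0.085 [140. 353.] [188. 108.]
(0.4926, -0.2566) -0.0486 0.059 [396. 410.] [282. 365.]
(0.4926, -0.2566) 0.0486 0.059 [147. 407.] [170. 127.]
(0.4926, -0.2566) -0.0486 0.085 [404. 361.] [300. 366.]
(0.4926, -0.2566) 0.0486 0.085 [150. 359.] [185. 122.]
(0.505, -0.275) -0.0486 0.059 [383. 370.] [331. 331.]
(0.505, -0.275) 0.0486 0.059 [136. 367.] [219.  94.]
(0.505, -0.275) -0.0486 0.085 [390. 321.] [351. 332.]
(0.505, -0.275) 0.0486 0.085 [139. 319.] [236.  88.]
```

View pics/p6tz.png

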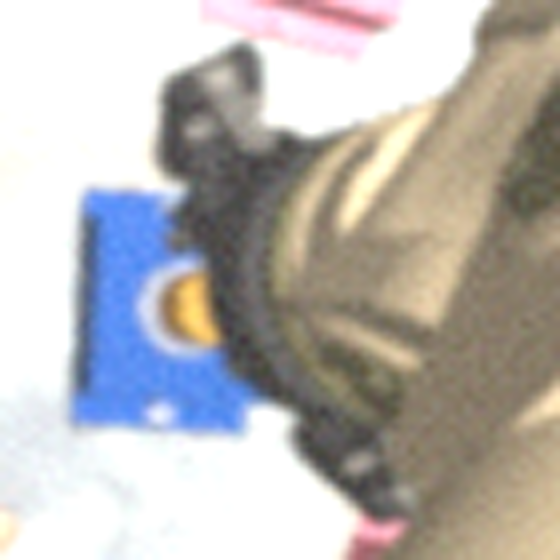

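move_arm --commands '[[[0,0,-0.12],[0,0,0],-0.2],[[0,0,-0.12],[0,0,0],-0.2],[[0,0,0],[0,0,0],-0.2]]'

```text
clock: 5.0
tcp_pos: [0.497, -0.2573, 0.0547]
orientation: [-0.001, 0.537, 0.844, 0.0]
wrist_force: [0.1, -0.0, 0.5]
finger_gap: 0.0341
```

```bash
python3 -c "
from h import *
snap('p7',(320,90,410,180),(370,170,460,250),6.5)"
```

```text
5.1 [ 0.4973 -0.2575  0.0554] [-0.28 -0.43  0.44] 0.03403785240839495 0.51
```

View pics/p7_scene.png

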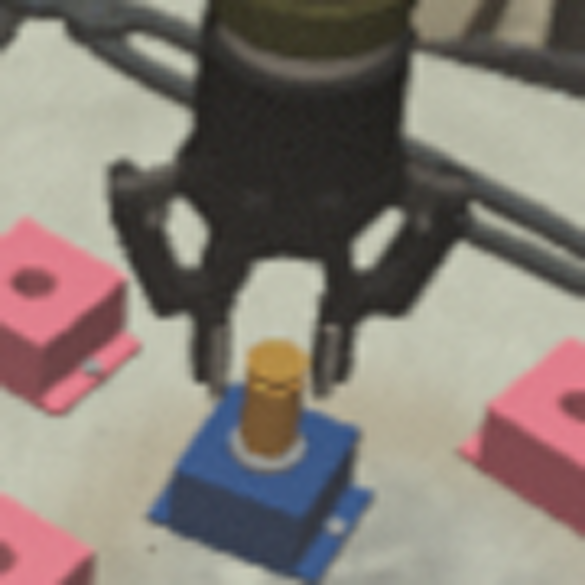

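move_arm --commands '[[[0,0,0],[0,0,0],-0.5],[[0,0,0],[0,0,0],-0.6],[[0,0,0],[0,0,0],-0.6]]' --newtons 20

```text
clock: 5.4
tcp_pos: [0.4974, -0.2579, 0.0558]
orientation: [-0.0, 0.537, 0.844, -0.0]
wrist_force: [-1.6, 0.3, 0.1]
finger_gap: 0.0232
```

```bash
python3 -c "
from h import *
snap('p8',(320,90,410,180),(370,170,460,250),6.5)"
```

```text
5.5 [ 0.4975 -0.2579  0.0558] [-2.16 -0.89 -0.09] 0.02302945485031787 0.51
```

View pics/p8_scene.png

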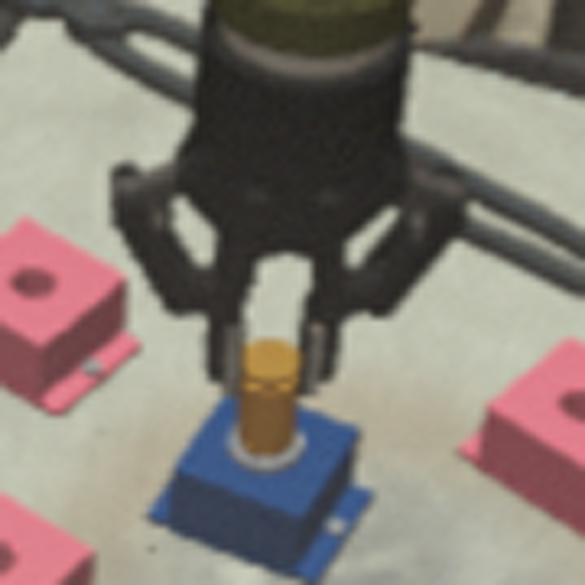

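move_arm --commands '[[[0,0,0],[0,0,0],-0.1],[[-0.03,-0.015,0],[0,0,0],-0.1],[[0,0,-0.15],[0,0,0],-0.1],[[0,0,-0.15],[0,0,0],-0.1],[[0,0,0],[0,0,0],-0.1]]'

```text
clock: 6.0
tcp_pos: [0.4957, -0.2578, 0.0426]
orientation: [-0.001, 0.537, 0.844, 0.0]
wrist_force: [-0.1, -0.7, -0.5]
finger_gap: 0.0381
```

```bash
python3 -c "
from h import *
snap('p9',(320,90,410,180),(370,170,460,250),6.5)"
```

```text
6.1 [ 0.4962 -0.2581  0.0434] [ 0.18 -0.28 -0.31] 0.03855753608046251 0.51
```

View pics/p9_scene.png

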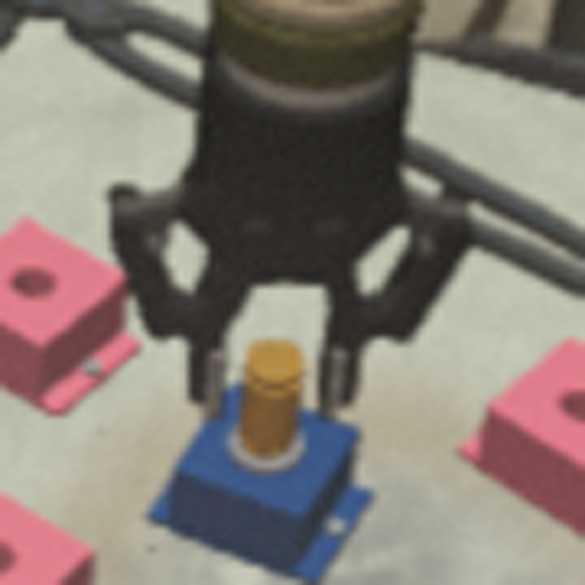

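move_arm --commands '[[[0,0,-0.12],[0,0,0],-0.1],[[0,0,-0.1],[0,0,0],-0.1],[[0,0,0],[0,0,0],-0.5],[[0,0,0],[0,0,0],-1],[[0,0,0],[0,0,0],-1]]' --newtons 60

```text
clock: 6.6
tcp_pos: [0.496, -0.2582, 0.0346]
orientation: [-0.0, 0.537, 0.844, -0.0]
wrist_force: [-0.3, 0.2, -2.4]
finger_gap: 0.0226
```

```bash
python3 -c "
from h import *
snap('p10',(320,90,410,180),(370,170,460,250),6.5)"
```

```text
6.7 [ 0.496  -0.2582  0.0347] [-0.47 -0.03 -2.66] 0.0223740740662272 0.51
```

View pics/p10_scene.png

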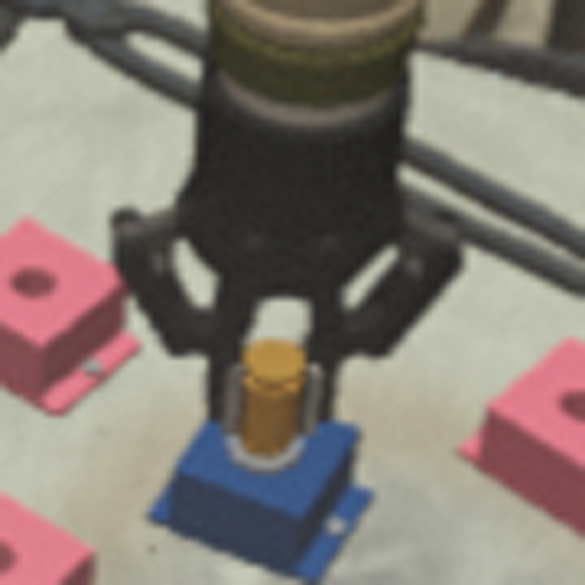

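View pics/p10_top.png

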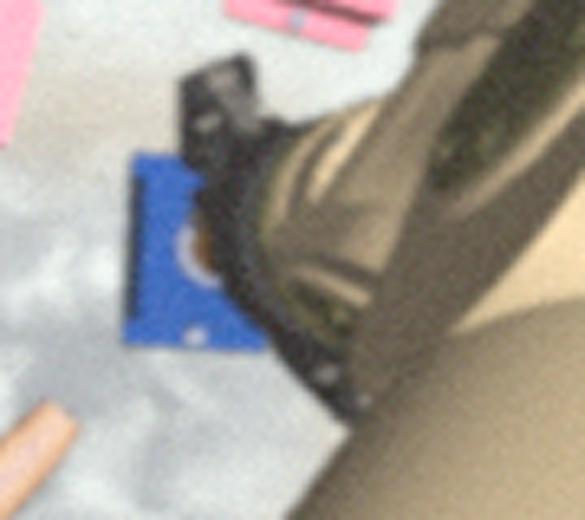

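Pin gripped, finger tips just above the shoulder. Note: state z reads about 25 mm lower than the pictures, so I go by differences (tip z = state z − 0.029). Lifting now.

move_arm --commands '[[[0,0,0.3],[0,0,0],-1],[[0,0,0.7],[0,0,0],-1],[[0,0,0.75],[0,0,0],-1],[[0.05,0.6,0],[0,0,0],-1],[[0.06,1,0],[0,0,0],-1]]'

```text
clock: 7.2
tcp_pos: [0.5029, -0.1965, 0.1076]
orientation: [0.003, 0.538, 0.843, 0.0]
wrist_force: [0.5, 0.7, -2.4]
finger_gap: 0.0227
```

move_arm --commands '[[[0.06,1,0],[0,0,0],-1],[[0.06,1,0],[0,0,0],-1],[[0.05,1,0],[0,0,0],-1],[[0.05,0.9,0],[0,0,0],-1],[[0,0.5,0],[0,0,0],-1]]'

```text
clock: 7.7
tcp_pos: [0.5098, -0.0157, 0.1062]
orientation: [0.0, 0.536, 0.844, 0.001]
wrist_force: [0.4, 0.1, -2.4]
finger_gap: 0.0227
```

move_arm --commands '[[[0,0,0],[0,0,0],-1],[[0,0,0],[0,0,0],-1]]'

```text
clock: 7.9
tcp_pos: [0.5101, -0.0182, 0.1059]
orientation: [0.001, 0.536, 0.844, 0.0]
wrist_force: [-0.0, 0.4, -2.2]
finger_gap: 0.0226
```

```bash
python3 -c "
from h import *
snap('q1',(260,170,360,270),(250,150,360,240),6)"
```

```text
8.0 [ 0.5101 -0.0192  0.1055] [ 0.09 -0.02 -1.89] 0.022769138149434643 0.94
```

View pics/q1_scene.png

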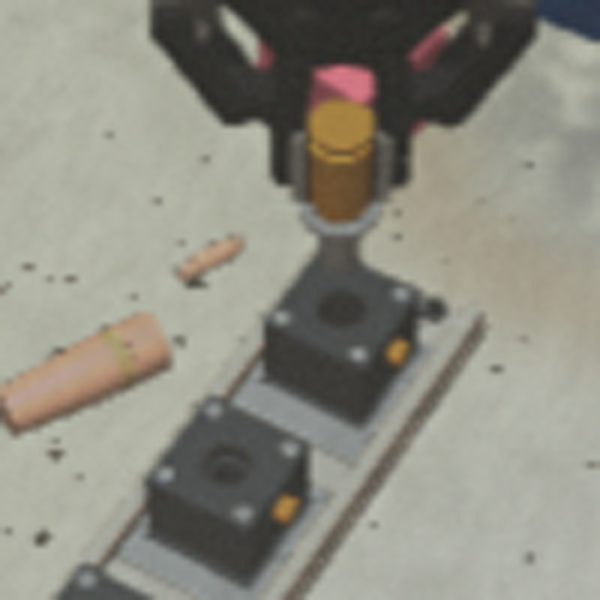

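View pics/q1_top.png

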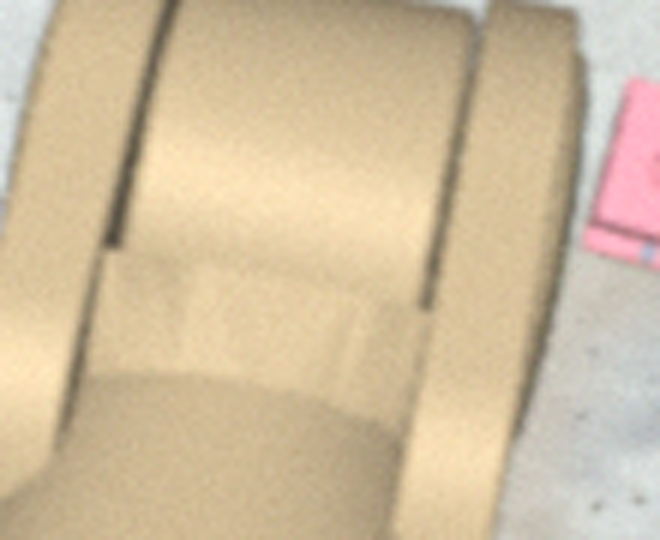

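```bash
python3 - <<'E'
import numpy as np,cv2
o=np.load("q1.npz")
cv2.imwrite("pics/q1z.png",cv2.resize(cv2.convertScaleAbs(o["s"][180:240,290:350,::-1],alpha=1.6,beta=20),None,fx=10,fy=10,interpolation=cv2.INTER_CUBIC))
E
```

```text
(no output)
```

View pics/q1z.png

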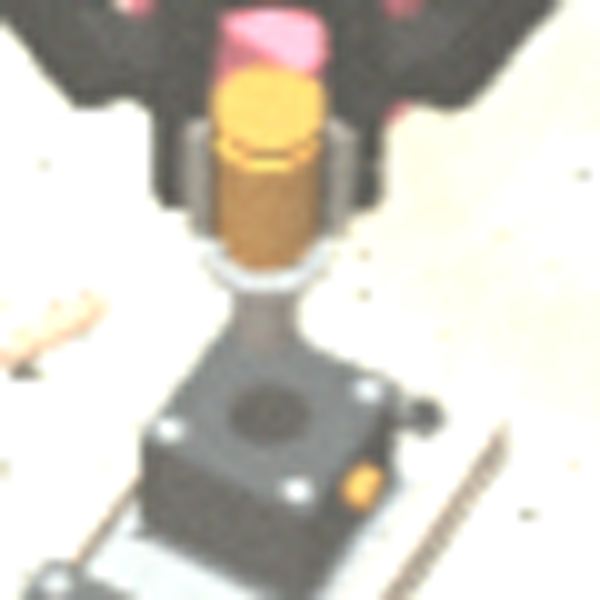

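```bash
cat >> h.py <<'E'
def circ(n,c,r):
    a=np.linspace(0,2*np.pi,73); P=np.c_[c[0]+r*np.cos(a),c[1]+r*np.sin(a),np.full(73,c[2])]
    q=proj(n,P); return np.r_[(q.max(0)+q.min(0))/2, q.min(0), q.max(0)]
E
python3 - <<'E'
from h import *
f=lambda q:np.round((q.reshape(3,2)-[290,180])*10+4.5,0).tolist()
x,y=.506,-.0166
for tz in(.077,):
    print("head",f(circ("scene",(x,y,tz+.078),.012)));print("should",f(circ("scene",(x,y,tz+.030),.015)));print("tip",f(circ("scene",(x,y,tz),.0063)),f(circ("scene",(x,y,tz+.003),.008)))
for z in(.051,.052,.053): print("hole",z,f(circ("scene",(x,y,z),.0086)))
E
```

```text
head [[282.0, 117.0], [225.0, 74.0], [339.0, 161.0]]
should [[279.0, 261.0], [210.0, 208.0], [348.0, 315.0]]
tip [[277.0, 346.0], [249.0, 324.0], [305.0, 368.0]] [[277.0, 338.0], [241.0, 309.0], [313.0, 366.0]]
hole 0.051 [[275.0, 417.0], [237.0, 387.0], [313.0, 447.0]]
hole 0.052 [[275.0, 414.0], [237.0, 384.0], [313.0, 444.0]]
hole 0.053 [[275.0, 411.0], [237.0, 381.0], [313.0, 442.0]]
```

```bash
python3 - <<'E'
from h import *
f=lambda q:np.round((q.reshape(3,2)-[330,130])*8+3.5,0).tolist()
x,y,tz=.4926,-.2566,.006
print("head",f(circ("scene",(x,y,tz+.078),.012)));print("should",f(circ("scene",(x,y,tz+.030),.015)),f(circ("scene",(x,y,tz+.034),.015)))
import numpy as np,cv2
o=cv2.imread("pics/scene0.png")
cv2.imwrite("pics/z0.png",cv2.resize(cv2.convertScaleAbs(o[130:190,330:390],alpha=1.6,beta=20),None,fx=10,fy=10,interpolation=cv2.INTER_CUBIC))
o=np.load("p10.npz")["s"][:,:,::-1]
cv2.imwrite("pics/z10.png",cv2.resize(cv2.convertScaleAbs(o[130:190,330:390],alpha=1.6,beta=20),None,fx=10,fy=10,interpolation=cv2.INTER_CUBIC))
f=lambda q:np.round((q.reshape(3,2)-[330,130])*10+4.5,0).tolist()
print("head",f(circ("scene",(x,y,tz+.078),.012)));print("should",f(circ("scene",(x,y,tz+.030),.015)),f(circ("scene",(x,y,tz+.034),.015)))
E
```

```text
head [[265.0, 129.0], [226.0, 102.0], [303.0, 156.0]]
should [[252.0, 237.0], [205.0, 204.0], [298.0, 271.0]] [[253.0, 229.0], [206.0, 195.0], [300.0, 262.0]]
head [[331.0, 161.0], [283.0, 127.0], [379.0, 195.0]]
should [[315.0, 297.0], [256.0, 255.0], [373.0, 339.0]] [[316.0, 286.0], [257.0, 244.0], [375.0, 328.0]]
```

View pics/z0.png

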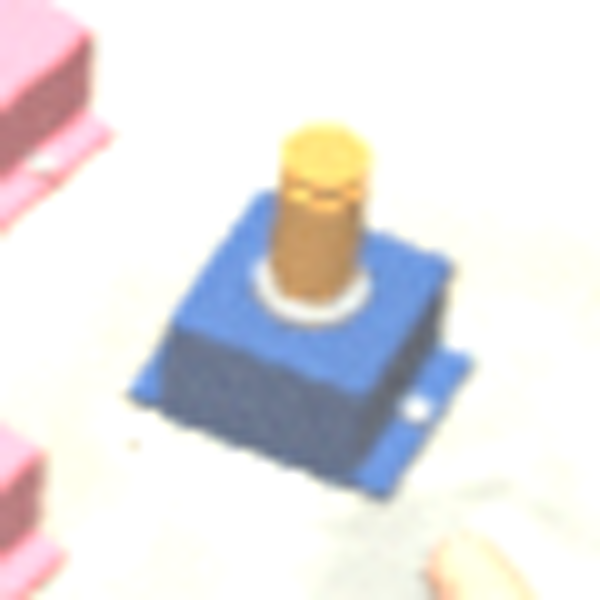

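View pics/z10.png

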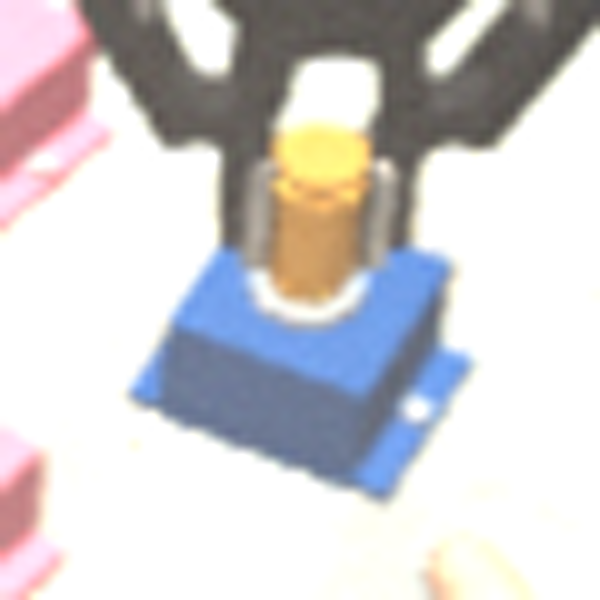

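move_arm --commands '[[[-0.03,-0.015,-0.25],[0,0,0],-1],[[0,0,-0.2],[0,0,0],-1],[[0,0,0],[0,0,0],-1],[[0,0,0],[0,0,0],-1]]'

```text
clock: 8.4
tcp_pos: [0.5079, -0.0193, 0.0863]
orientation: [-0.001, 0.537, 0.844, -0.0]
wrist_force: [-0.5, -0.4, -3.0]
finger_gap: 0.023
```

```bash
cat >> h.py <<'E'
def zs(tag,x0,y0,w=60,k=10):
    from workcell import env,eyes
    ims=[eyes.read_camera("scene")["frame"].astype(float) for _ in range(3)]
    im=np.mean(ims,0).astype(np.uint8); np.save(tag+".npy",im)
    cv2.imwrite(f"pics/{tag}.png",cv2.resize(cv2.convertScaleAbs(im[y0:y0+w,x0:x0+w,::-1],alpha=1.7,beta=20),None,fx=k,fy=k,interpolation=cv2.INTER_CUBIC))
    s=env.get_state(); print(s["clock"],np.round(s["tcp_pos"],4),np.round(s["wrist_force"],2),np.round(s["ft_torque"],2),s["finger_gap"])
E
python3 -c "
from h import *
zs('q2',290,180)"
```

```text
8.55 [ 0.5087 -0.0191  0.0871] [ 0.69 -0.08 -2.36] [-0.02  0.01  0.02] 0.022595843678161722
```

View pics/q2.png

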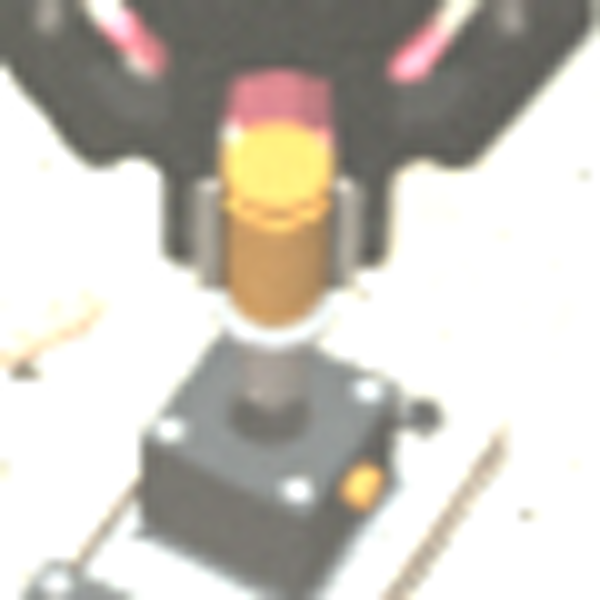

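```bash
python3 - <<'E'
from h import *
f=lambda q:np.round((q.reshape(3,2)-[290,180])*10+4.5,0).tolist()
x,y=.506,-.0166
for tz in(.058,.063):
  for d in (0,.003):
    X,Y=x+.41*d,y-.91*d
    print(tz,d,"head",f(circ("scene",(X,Y,tz+.078),.012)));print("should",f(circ("scene",(X,Y,tz+.030),.015)));print("tip",f(circ("scene",(X,Y,tz),.0063)),f(circ("scene",(X,Y,tz+.003),.008)))
E
```

```text
0.058 0 head [[281.0, 176.0], [225.0, 132.0], [337.0, 219.0]]
should [[278.0, 316.0], [210.0, 262.0], [346.0, 369.0]]
tip [[276.0, 398.0], [248.0, 376.0], [304.0, 420.0]] [[276.0, 390.0], [240.0, 362.0], [311.0, 418.0]]
0.058 0.003 head [[281.0, 165.0], [225.0, 122.0], [337.0, 208.0]]
should [[278.0, 305.0], [210.0, 252.0], [346.0, 358.0]]
tip [[276.0, 387.0], [248.0, 365.0], [304.0, 409.0]] [[276.0, 379.0], [241.0, 351.0], [312.0, 407.0]]
0.063 0 head [[281.0, 160.0], [225.0, 117.0], [338.0, 204.0]]
should [[278.0, 302.0], [210.0, 248.0], [346.0, 355.0]]
tip [[276.0, 384.0], [248.0, 362.0], [304.0, 407.0]] [[276.0, 376.0], [241.0, 348.0], [312.0, 404.0]]
0.063 0.003 head [[281.0, 150.0], [225.0, 107.0], [338.0, 193.0]]
should [[278.0, 291.0], [210.0, 238.0], [346.0, 344.0]]
tip [[276.0, 374.0], [248.0, 352.0], [304.0, 396.0]] [[276.0, 366.0], [241.0, 338.0], [312.0, 394.0]]
```

move_arm --commands '[[[-0.02,0.04,0],[0,0,0],-1],[[0,0,-0.05],[0,0,0],-1],[[0,0,-0.05],[0,0,0],-1],[[0,0,0],[0,0,0],-1]]'

```text
clock: 8.95
tcp_pos: [0.5074, -0.0172, 0.0827]
orientation: [-0.0, 0.537, 0.844, -0.0]
wrist_force: [0.3, 0.1, -1.8]
finger_gap: 0.0229
```

```bash
python3 -c "
from h import *
zs('q3',290,180)"
```

```text
9.1 [ 0.5076 -0.0174  0.083 ] [-0.97  0.75 -2.39] [ 0.   -0.03 -0.04] 0.022299914842729158
```

View pics/q3.png

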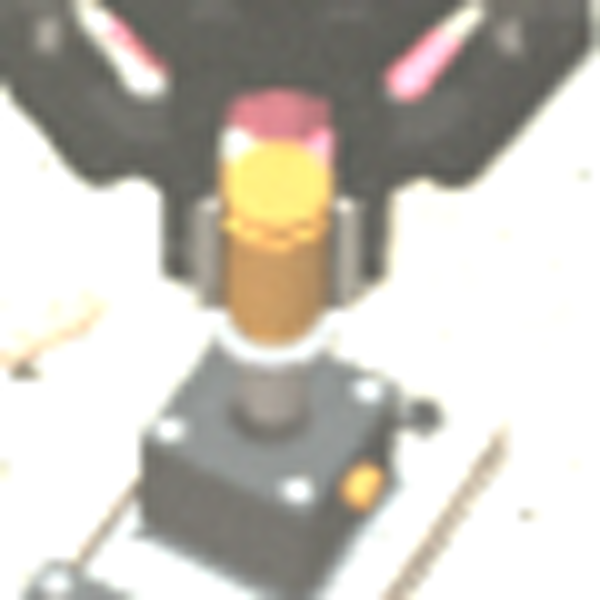

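move_arm --commands '[[[0,0,-0.05],[0,0,0],-1],[[0,0,0],[0,0,0],-1]]'

```text
clock: 9.3
tcp_pos: [0.5075, -0.0174, 0.0808]
orientation: [-0.0, 0.537, 0.844, -0.0]
wrist_force: [-0.3, -0.0, -2.4]
finger_gap: 0.0225
```

move_arm --commands '[[[0,0,-0.05],[0,0,0],-1],[[0,0,0],[0,0,0],-1]]'

```text
clock: 9.5
tcp_pos: [0.5075, -0.0174, 0.0788]
orientation: [-0.0, 0.537, 0.844, -0.0]
wrist_force: [-0.7, -0.4, -2.6]
finger_gap: 0.0225
```

```bash
python3 -c "
from h import *
zs('q4',290,180)"
```

```text
9.65 [ 0.5076 -0.0174  0.079 ] [-0.65 -0.12 -1.4 ] [0.07 0.01 0.01] 0.02242969469371497
```

View pics/q4.png

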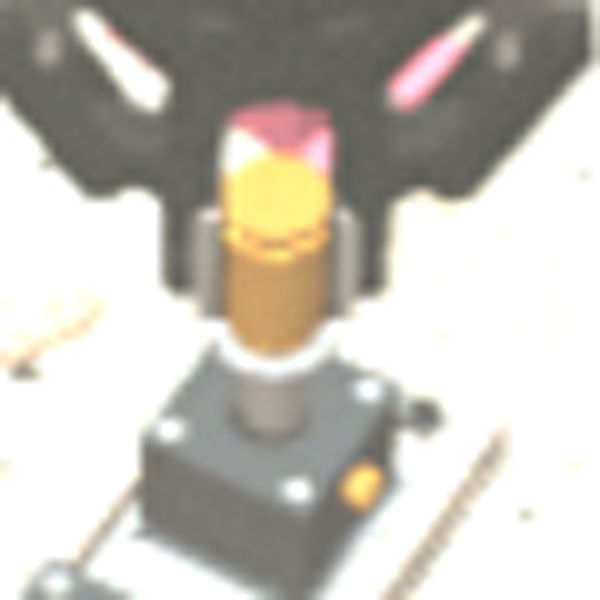

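move_arm --commands '[[[0,0,-0.05],[0,0,0],-1],[[0,0,0],[0,0,0],-1]]'

```text
clock: 9.85
tcp_pos: [0.5075, -0.0173, 0.0768]
orientation: [-0.0, 0.537, 0.844, -0.0]
wrist_force: [0.0, 0.5, -3.3]
finger_gap: 0.0226
```

move_arm --commands '[[[0,0,-0.05],[0,0,0],-1],[[0,0,0],[0,0,0],-1]]'

```text
clock: 10.05
tcp_pos: [0.5079, -0.0176, 0.0748]
orientation: [0.0, 0.537, 0.844, -0.0]
wrist_force: [0.3, -0.9, -2.4]
finger_gap: 0.0225
```

move_arm --commands '[[[0,0,-0.04],[0,0,0],-1],[[0,0,0],[0,0,0],-1]]'

```text
clock: 10.25
tcp_pos: [0.5079, -0.0176, 0.0734]
orientation: [0.0, 0.537, 0.844, -0.0]
wrist_force: [0.1, -0.1, -2.9]
finger_gap: 0.0227
```

```bash
python3 -c "
from h import *
zs('q5',290,180)"
```

```text
10.4 [ 0.5079 -0.0175  0.0734] [ 0.76 -0.99 -4.27] [-0.3  -0.3   0.01] 0.02251553099236786
```

View pics/q5.png

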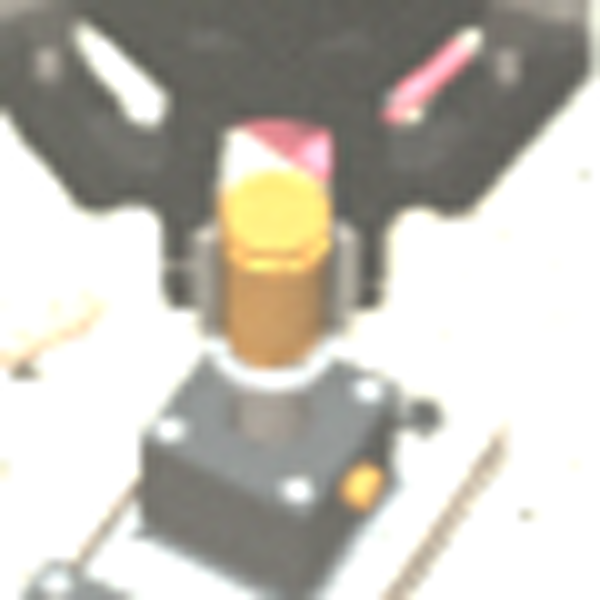

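move_arm --commands '[[[0,0,-0.04],[0,0,0],-1],[[0,0,0],[0,0,0],-1]]'

```text
clock: 10.6
tcp_pos: [0.5079, -0.0175, 0.0719]
orientation: [0.0, 0.537, 0.844, 0.0]
wrist_force: [1.3, -1.1, -1.6]
finger_gap: 0.0226
```

```bash
cat > f.py <<'E'
from workcell import env
import numpy as np
s=env.get_state(); print(s["clock"],np.round(s["tcp_pos"],4),np.round(s["wrist_force"],2),np.round(s["ft_torque"],2),round(s["finger_gap"],4))
E
python3 f.py
```

```text
10.6 [ 0.5079 -0.0175  0.0719] [ 1.27 -1.13 -1.57] [-0.39 -0.26 -0.03] 0.0226
```

move_arm --commands '[[[0.01,0,-0.04],[0,0,0],-1],[[0,0,0],[0,0,0],-1]]'

```text
clock: 10.8
tcp_pos: [0.5081, -0.0175, 0.0701]
orientation: [0.0, 0.537, 0.844, -0.0]
wrist_force: [0.4, -1.2, -1.5]
finger_gap: 0.0225
```

```bash
python3 f.py
```

```text
10.8 [ 0.5081 -0.0175  0.0701] [ 0.43 -1.18 -1.51] [-0.46 -0.18  0.01] 0.0225
```

move_arm --commands '[[[0,0,-0.04],[0,0,0],-1],[[0,0,0],[0,0,0],-1]]'

```text
clock: 11.0
tcp_pos: [0.508, -0.0175, 0.0685]
orientation: [0.0, 0.537, 0.844, -0.0]
wrist_force: [0.5, -1.8, -0.8]
finger_gap: 0.0226
```

```bash
python3 f.py
```

```text
11.0 [ 0.508  -0.0175  0.0685] [ 0.54 -1.78 -0.75] [-0.46 -0.15 -0.03] 0.0226
```

move_arm --commands '[[[0.01,-0.015,-0.04],[0,0,0],-1],[[0,0,0],[0,0,0],-1]]'

```text
clock: 11.2
tcp_pos: [0.5081, -0.0177, 0.0666]
orientation: [-0.0, 0.537, 0.844, 0.0]
wrist_force: [0.9, -1.0, -2.0]
finger_gap: 0.0223
```

```bash
python3 f.py
```

```text
11.2 [ 0.5081 -0.0177  0.0666] [ 0.85 -0.97 -2.02] [-0.18 -0.1   0.03] 0.0223
```

move_arm --commands '[[[0,0,-0.04],[0,0,0],-1],[[0,0,0],[0,0,0],-1]]'

```text
clock: 11.4
tcp_pos: [0.5081, -0.0178, 0.0651]
orientation: [-0.0, 0.537, 0.844, 0.0]
wrist_force: [-0.4, -1.1, -3.0]
finger_gap: 0.0225
```

```bash
python3 f.py; python3 -c "
from h import *
zs('q6',290,180)"
```

```text
11.4 [ 0.5081 -0.0178  0.0651] [-0.39 -1.12 -3.04] [-0.16 -0.02  0.01] 0.0225
11.55 [ 0.5082 -0.0178  0.0652] [ 0.51  0.15 -2.11] [-0.09 -0.01 -0.09] 0.02240754498897531
```

View pics/q6.png

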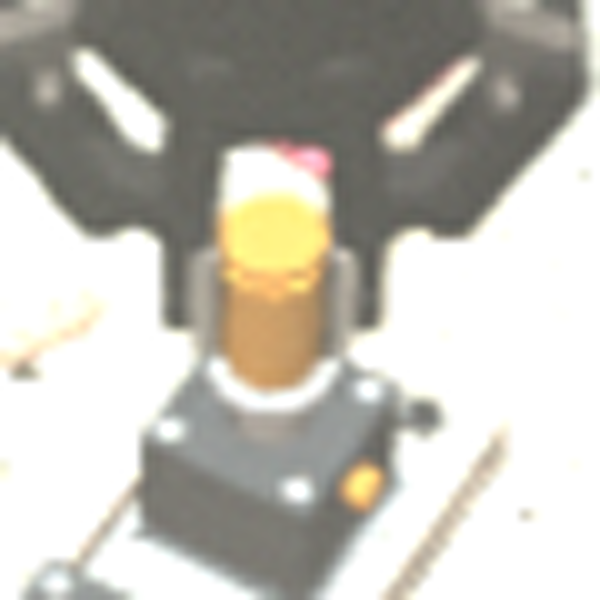

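move_arm --commands '[[[0,0,-0.04],[0,0,0],-1],[[0,0,0],[0,0,0],-1]]'

```text
clock: 11.75
tcp_pos: [0.5082, -0.0178, 0.0636]
orientation: [-0.0, 0.537, 0.844, 0.0]
wrist_force: [-0.4, -0.0, -3.0]
finger_gap: 0.0225
```

```bash
python3 f.py
```

```text
11.75 [ 0.5082 -0.0178  0.0636] [-0.36 -0.02 -2.97] [-0.03  0.05  0.05] 0.0225
```

move_arm --commands '[[[0,0,-0.04],[0,0,0],-1],[[0,0,0],[0,0,0],-1]]'

```text
clock: 11.95
tcp_pos: [0.5083, -0.0179, 0.062]
orientation: [-0.0, 0.537, 0.844, 0.0]
wrist_force: [0.4, -0.6, -3.5]
finger_gap: 0.0224
```

```bash
python3 f.py
```

```text
11.95 [ 0.5083 -0.0179  0.062 ] [ 0.41 -0.59 -3.45] [-0.04  0.   -0.02] 0.0224
```

move_arm --commands '[[[0,0,-0.04],[0,0,0],-1],[[0,0,0],[0,0,0],-1]]'

```text
clock: 12.15
tcp_pos: [0.5083, -0.0179, 0.0604]
orientation: [-0.0, 0.537, 0.844, 0.0]
wrist_force: [-0.6, -0.8, -1.2]
finger_gap: 0.0226
```

```bash
python3 f.py
```

```text
12.15 [ 0.5083 -0.0179  0.0604] [-0.57 -0.77 -1.2 ] [-0.02  0.03  0.02] 0.0226
```

move_arm --commands '[[[0,0,-0.05],[0,0,0],-1],[[0,0,-0.05],[0,0,0],-1],[[0,0,0],[0,0,0],-1]]'

```text
clock: 12.45
tcp_pos: [0.5082, -0.0179, 0.0563]
orientation: [-0.0, 0.537, 0.844, -0.0]
wrist_force: [0.6, -1.1, -1.8]
finger_gap: 0.0228
```

```bash
python3 f.py;python3 -c "
from h import *
zs('q7',290,180)"
```

```text
12.45 [ 0.5082 -0.0179  0.0563] [ 0.56 -1.12 -1.75] [ 0.   -0.04 -0.  ] 0.0228
12.6 [ 0.5084 -0.018   0.0566] [-1.22 -0.35 -2.66] [-0.02  0.   -0.02] 0.022428742499695606
```

View pics/q7.png

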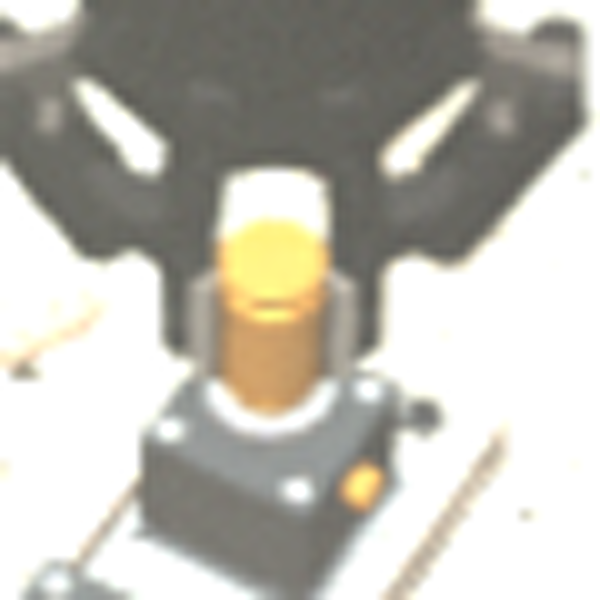

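move_arm --commands '[[[0,0,-0.05],[0,0,0],-1],[[0,0,-0.05],[0,0,0],-1],[[0,0,0],[0,0,0],-1]]'

```text
clock: 12.9
tcp_pos: [0.5082, -0.0179, 0.0523]
orientation: [-0.0, 0.537, 0.844, -0.0]
wrist_force: [-0.9, -0.2, -2.3]
finger_gap: 0.0231
```

move_arm --commands '[[[0,0,-0.04],[0,0,0],-1],[[0,0,0],[0,0,0],-1]]'

```text
clock: 13.1
tcp_pos: [0.5083, -0.018, 0.0508]
orientation: [-0.0, 0.537, 0.844, -0.0]
wrist_force: [0.5, 0.1, -1.9]
finger_gap: 0.0224
```

```bash
python3 f.py
```

```text
13.1 [ 0.5083 -0.018   0.0508] [ 0.52  0.08 -1.92] [ 0.01 -0.01 -0.01] 0.0224
```

move_arm --commands '[[[0,0,-0.03],[0,0,0],-1],[[0,0,0],[0,0,0],-1]]'

```text
clock: 13.3
tcp_pos: [0.5084, -0.018, 0.0497]
orientation: [-0.0, 0.537, 0.844, 0.0]
wrist_force: [0.4, -0.2, -1.4]
finger_gap: 0.0228
```

```bash
python3 f.py;python3 -c "
from h import *
zs('q8',290,180)"
```

```text
13.3 [ 0.5084 -0.018   0.0497] [ 0.36 -0.22 -1.35] [ 0.01  0.02 -0.06] 0.0228
13.45 [ 0.5085 -0.018   0.0499] [-0.16  0.11 -2.05] [-0.01  0.01 -0.02] 0.022746539423747582
```

View pics/q8.png

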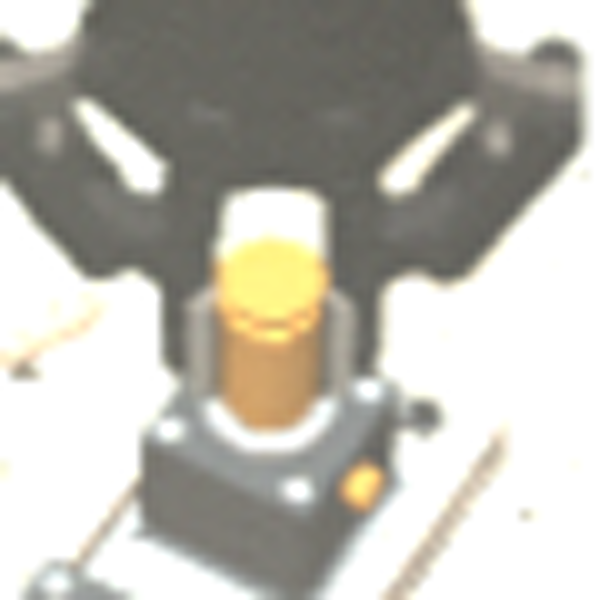

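move_arm --commands '[[[0,0,-0.03],[0,0,0],-1],[[0,0,0],[0,0,0],-1]]'

```text
clock: 13.65
tcp_pos: [0.5085, -0.018, 0.0486]
orientation: [0.0, 0.537, 0.844, 0.0]
wrist_force: [0.2, 0.2, -2.2]
finger_gap: 0.0227
```

move_arm --commands '[[[0,0,-0.03],[0,0,0],-1],[[0,0,0],[0,0,0],-1]]'

```text
clock: 13.85
tcp_pos: [0.5086, -0.018, 0.0477]
orientation: [0.0, 0.537, 0.844, 0.0]
wrist_force: [-2.3, 0.5, 1.6]
finger_gap: 0.0227
```

move_arm --commands '[[[0,0,-0.03],[0,0,0],-1],[[0,0,0],[0,0,0],-1]]'

```text
clock: 14.05
tcp_pos: [0.5086, -0.018, 0.0467]
orientation: [0.0, 0.537, 0.844, 0.0]
wrist_force: [-2.3, -0.5, 5.6]
finger_gap: 0.0224
```

```bash
python3 f.py
```

```text
14.05 [ 0.5086 -0.018   0.0467] [-2.31 -0.46  5.64] [0.07 0.46 0.05] 0.0224
```

```bash
python3 -c "
from h import *
zs('q9',290,180)"
```

```text
14.2 [ 0.5086 -0.018   0.0468] [-3.27  0.75  5.34] [0.03 0.44 0.01] 0.022624044815406034
```

View pics/q9.png

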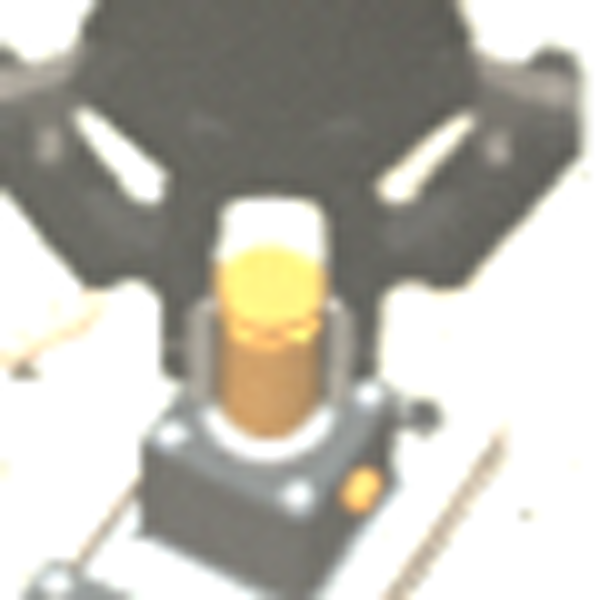

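The block sinks with the shoulder on it at about 8 N: the pin is home. Releasing.

move_arm --commands '[[[0,0,0.02],[0,0,0],-1],[[0,0,0],[0,0,0],-0.3],[[0,0,0],[0,0,0],0],[[0,0,0],[0,0,0],0.2],[[0,0,0],[0,0,0],0.2]]'

```text
clock: 14.7
tcp_pos: [0.5084, -0.018, 0.0468]
orientation: [-0.0, 0.537, 0.844, 0.0]
wrist_force: [-0.4, 0.9, 0.0]
finger_gap: 0.0511
```

```bash
python3 f.py; python3 -c "
from h import *
zs('r1',290,180)"
```

```text
14.7 [ 0.5084 -0.018   0.0468] [-0.41  0.93  0.02] [ 0.05 -0.01  0.03] 0.0511
14.85 [ 0.5084 -0.018   0.0469] [-0.46 -0.27 -0.27] [-0.   -0.   -0.01] 0.051273552198914364
```

View pics/r1.png

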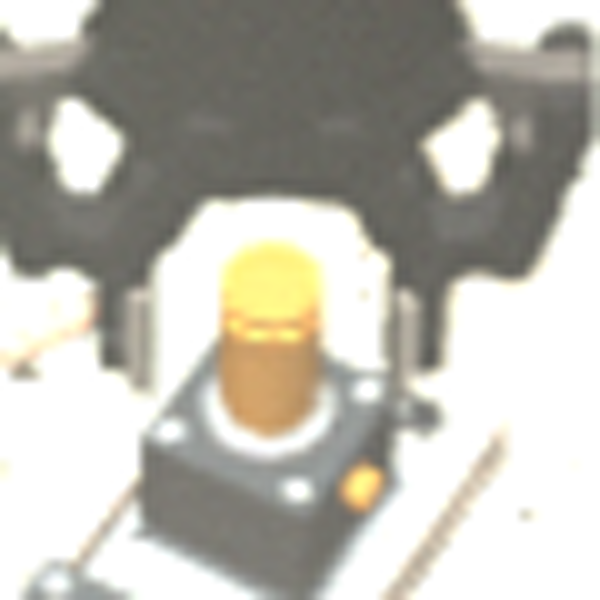

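move_arm --commands '[[[0,0,0.3],[0,0,0],0.3],[[0,0,0.8],[0,0,0],0.3],[[0,0,1],[0,0,0],0.3],[[0,0,0.8],[0,0,0],0.3],[[-0.7,-0.7,0],[0,0,0],0.3]]'

```text
clock: 15.35
tcp_pos: [0.4863, -0.0458, 0.1691]
orientation: [0.006, 0.535, 0.845, 0.002]
wrist_force: [0.3, -0.7, -0.6]
finger_gap: 0.0557
```

move_arm --commands '[[[-0.4,-1,0],[0,0,0],0.3],[[-0.4,-1,0],[0,0,0],0.3],[[-0.4,-1,0],[0,0,0],0.3],[[-0.4,-1,0],[0,0,0],0.3],[[0,0,0],[0,0,0],0.3]]'

```text
clock: 15.85
tcp_pos: [0.4154, -0.2103, 0.1641]
orientation: [0.001, 0.539, 0.842, -0.001]
wrist_force: [-0.1, 0.5, 0.3]
finger_gap: 0.0558
```

```bash
python3 -c "
from h import *
zs('r2',290,180)
snap('r3',(230,170,350,320),(200,140,340,260),5)"
```

```text
16.0 [ 0.4164 -0.206   0.1636] [ 0.48 -0.46 -0.11] [ 0.06 -0.03 -0.  ] 0.05529756626505988
16.1 [ 0.4168 -0.205   0.1633] [-0.19  0.6   1.35] 0.05548170299682682 0.5
```

View pics/r2.png

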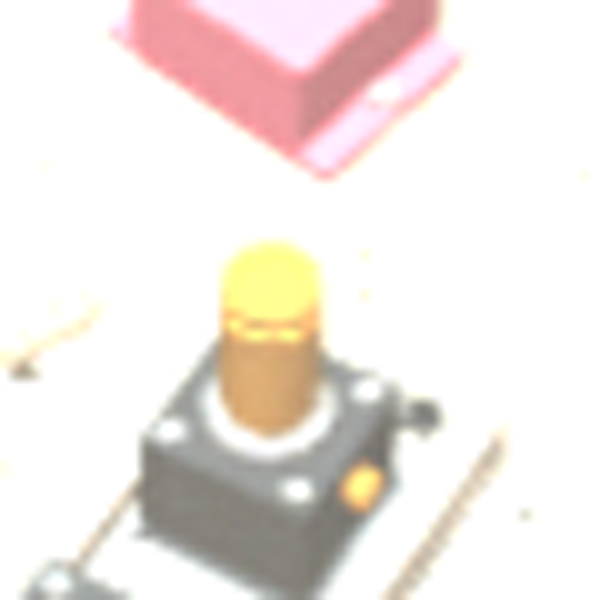

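View pics/r3_scene.png

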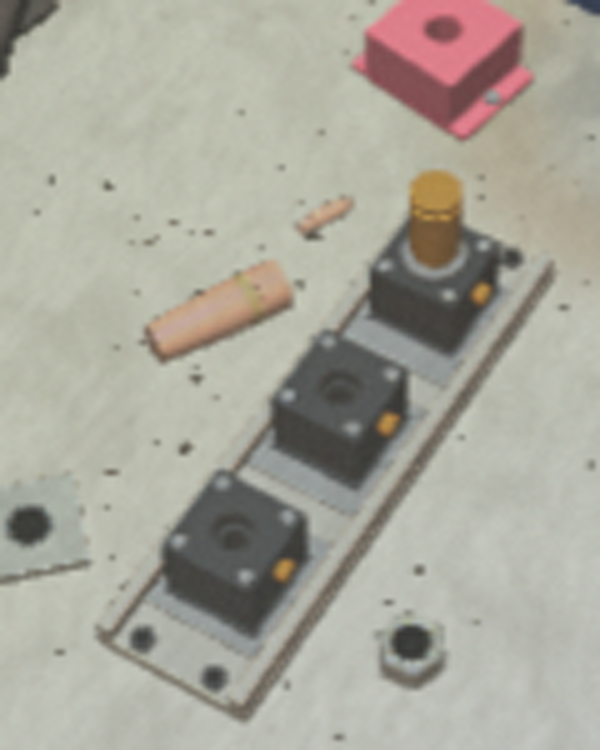

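View pics/r3_top.png

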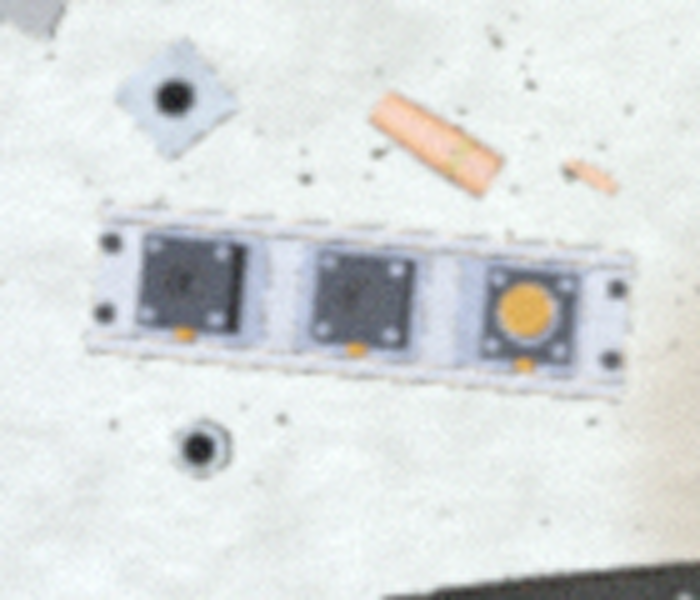

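Pictures: pin upright in the right-hand block (scene (317,208), top (305,201)), shoulder on the block's top. The bystander parts are where they were. One check of the head's height, then hand in.

```bash
python3 - <<'E'
from h import *
us=np.array([271-4.5,281-4.5])/10+[290,180]; ut=np.array([526-2,309-2])/5+[200,140]
x,f=tri(us,ut); print(np.round(x*1000,1),np.round(f,2))
a=np.load("q1.npz"); b=np.load("r3.npz"); s0=cv2.imread("pics/top0.png")[:,:,::-1]
d=np.abs(cv2.GaussianBlur(b["t"],(5,5),0).astype(int)-cv2.GaussianBlur(s0,(5,5),0)).max(2)
print("changed px near rail", [tuple(c) for c in np.argwhere(d[140:250,200:345]>25)[:400:15]+[140,200]])
E
```

```text
[506.9 -16.3  99.8] [ 0.28  0.03 -0.11 -0.28]
changed px near rail [(np.int64(196), np.int64(303)), (np.int64(198), np.int64(304)), (np.int64(199), np.int64(309)), (np.int64(201), np.int64(299)), (np.int64(202), np.int64(301)), (np.int64(203), np.int64(303)), (np.int64(204), np.int64(305)), (np.int64(205), np.int64(308)), (np.int64(207), np.int64(302))]
```

```bash
python3 -c "
from workcell import env,job
print(job.hand_in(), env.get_state()['clock'])"
```

```text
the job is handed in; nothing more can be done
the job is handed in; nothing more can be done
```

The pin is fully home in the gauge block nearest the blue stand (the right-hand one in the top view), and I let go of it there and backed the arm away. That was the first block I tried. It showed no ledge under the gentle pressing, so I did not try the other two.

- **Fit:** The pin slid past the 9 mm ledge depth with no more than about 2 N sideways. At the bottom the shoulder pushed the block down on its springs at about 8 N, with no reading nearer the 25 N limit than that. After release the block sprang back up.
- **Last checks:** The top of the head triangulates to 99.8 mm high, against about 100 mm expected with the shoulder down; stuck on a ledge it would have read about 121 mm. In the top picture nothing near the rail changed except where the pin now stands. I finished in about 16 s of the 54 s allowed.
- **What disagreed:**
  - The reported tool height read roughly 20–25 mm lower than the pictures and the grasp showed, and x was about 5 mm off. I worked from pictures, contact and differences in readings instead.
  - The height offset also shifted by about 3 mm between the stand and the rail, so the depth figures come from contact and the final picture, not from the reported height.
- **Choice of block:** I started with this block partly because its hole looked darker in the camera picture, with no ledge visible.

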